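Clamp a drawn cup under a sprung hold-down

TASK

Clamp the steel cup that stands on the green mat in the fixture: push the red wedge up its channel until it stops so that it holds the sprung blue arm open, let go of it, slide the cup upright under the open arm until it rests against both stop pins and let go of it too. Then draw the wedge out again so that the arm springs down on the cup's rim, and leave the wedge standing on its base on the bare worktop, off the fixture. Leave all the other things where they are and do not tip the cup over.

Things in the scene. Friction and masses are not known exactly. Their poses are not given: they have to be found in the camera images.
- fixture: Fixture fixed to the worktop: grey base plate 255 x 200 x 8 mm. Origin on the worktop, 120 mm behind the plate's front edge, midway in y; x from the front towards the hinge, y left, z up. The blue arm, hinged at the rear (axis along y at x = 110, z = 60 mm), reaches forward over the cup's place at y = +45; its crossbar carries a roller over the wedge channel at y = -55.
- nest (a point): Where the cup's centre belongs, on the base plate's top (z = 8 mm), at fixture x = 0, y = +45 mm; axes as the fixture's. Two steel stop pins (10 mm diameter, 20 mm tall) stand behind it at x = +29, y = +-24 mm from it; a cup touching both is centred. Open to front and sides. The arm's nose ends 14 mm behind this point, so it covers only the rear rim of a seated cup.
- channel (a point): Middle of the wedge channel on the base plate's top, under the roller at rest (fixture x = 42, y = -55 mm); axes as the fixture's. The channel is 40 mm wide between rails 8 mm tall, from 42 mm before this point to 58 mm behind it; the front face of an end stop (14 mm tall) is 56 mm behind it.
- nose (a point): Lower front edge of the blue arm (22 mm wide, 10 mm thick, orange cap), mid-width. At rest about 45 mm above the worktop, lower than the rim of a cup on the base plate (55 mm); with the wedge home about 66 mm. The arm's top is then at 80 mm and nothing of the fixture is higher.
- hold_down (a joint): Angle of the sprung arm in rad: 0 at rest, about 0.10 when it bears on a cup's rim, about 0.22 with the wedge fully home, grows upward. The spring presses on a cup with about 5 N; pushing the wedge home takes about 5 to 12 N.
- wedge: Loose red taper wedge, 110 x 30 mm, 0.22 kg. Origin on its underside, 50 mm behind the thin end; x points to the thin end, z up. From the thin end (3 mm thick) the top slopes up to x = 0 (20.5 mm), then is flat to the rear end at x = -60. Home in the channel, thin end against the end stop, its origin is 6 mm behind the channel point and the roller rests on the flat; it stays there by itself.
- wedge_grip (a point): Centre of the black grip block on the wedge's rear (24 mm along x, 30 mm along y as wide as the wedge, its top 59 mm above the underside; this point is 40 mm above it and 46 mm behind the wedge's origin); axes as the wedge's.
- mat: Green square plastic mat 90 x 90 x 3 mm, fixed. Origin under its centre. The cup to be clamped starts on it.
- cup_mid (a point): Centre, half-way up, of the steel cup to be clamped: open at the top, 64 mm outer diameter, 47 mm tall, thin wall (about 3 mm), 62 g; this point is 23.5 mm above its underside and below its rim. z up. It starts on the green mat.
- work_cup: The same cup, origin at the centre of its underside.
- roller: The steel roller in the arm's fork (16 mm diameter), origin at its centre; at rest its underside is 4.7 mm above the base plate.
- bar_end (a point): Centre of the front end of the fixed grey bar held in the rotary chuck at the back of the worktop: 68 mm diameter, axis level along x, 168 mm above the worktop. From here the bar runs 115 mm back into the chuck, which is about 180 mm wide and 260 mm tall. Keep clear of it when crossing from side to side.
- near_cup: Another such cup, a bystander just behind the mat (its centre about 105 mm from the mat's). Origin at the centre of its underside.
- front_cup: Another such cup, a bystander at the front left. Origin at the centre of its underside.
- tape: Roll of tape lying flat, 67 mm diameter, 24 mm tall, a bystander. Origin at the centre of its underside.
- vee: Steel V-block 62 x 57 x 35 mm, a bystander. Origin at the centre of its underside.
- pen: Black marker pen lying at the front, about 140 mm long, 17 mm thick, a bystander. Origin under its middle.
- brush: Brush with wooden handle, about 200 mm long, 12 mm thick, a bystander at the right. Origin under its middle.
- driver: Screwdriver with red handle, about 170 mm long, 27 mm thick, a bystander behind the fixture. Origin under its middle.

How it is judged:
On the way, in this order (a step that is already met when the one before it is completed fails the run):
1. the wedge, let go, holds the sprung arm open (value of joint hold_down above 0.195 rad and contact force between wedge and roller above 1 N and contact force between the fingers and wedge below 0.2 N), for 0.2 s.
2. the cup stands against the stop pins under the arm, let go, while the wedge still holds the arm open (value of joint hold_down above 0.195 rad and contact force between wedge and roller above 1 N and horizontal distance between cup_mid and nest below 0.007 m and angle between cup_mid's own z axis and vertical below 0.08 rad and contact force between the fingers and work_cup below 0.2 N), for 0.2 s.
At the end, for the whole second after the job is handed in: The cup stands upright on the base plate (within 0.08 rad) with its centre within 7 mm of the nest point and the arm bears on its rim (arm angle 0.07 to 0.13 rad, at least 1.5 N); the wedge stands level and still with its underside on the bare worktop, so wholly off the base plate and the mat (horizontal distance between cup_mid and nest below 0.007 m and angle between cup_mid's own z axis and vertical below 0.08 rad and value of joint hold_down between 0.07 and 0.13 rad and contact force between work_cup and hold_down above 1.5 N and height (world z) of work_cup between 0.005 and 0.011 m and height (world z) of wedge between -0.004 and 0.002 m and angle between wedge's own z axis and vertical below 0.1 rad and linear speed of wedge below 0.02 m/s); the robot touches nothing.
It fails at once if a bystander was pushed more than 30 mm from where it stood (distance of any of near_cup, vee, pen from where it was at the start of the episode above 0.03 m).
It fails at once if the cup was tipped over (angle between cup_mid's own z axis and vertical above 0.6 rad).
It also fails if it takes over 72 s, if anything falls off the work surface, if the arm or the gripper's body presses on something with over 40 N, if the wrist force passes 120 N, or if a joint passes its speed limit or range.

ROBOT

A 7-joint arm with a two-finger parallel gripper is mounted at the origin on a cart in front of the work surface, level with it; the furniture and walls round the work are solid. World frame = base frame: x ahead of the robot, y to its left, z up, the work surface at z = 0. Lengths are in m, angles in rad, forces in N, time in s.
With the tool pointing down it reaches from about 0.4 to 0.875 m from the base axis. Payload 19.3 kg.
Tool frame: the origin (TCP) lies at the very end of the fingers, on their centre line; the grasp point (between the pads) lies 19 mm behind it; x points along the fingers, y is the direction in which the jaws open and shut, and the axes are right-handed (so a half turn about x gives the same grasp; the last joint's range is limited). The gripper opens to 85 mm and grips with 20 to 120 N. Pads are 22 mm wide; open, the fingers measure 114 mm over their backs; the gripper's body (76 mm by 85 mm) begins 54 mm behind the grasp point. The pads swing forward as they close: fully open they stand 13 mm farther back than shut.
Start: joints at [-1.284, 0.521, -0.036, 1.599, 0.021, 1.021, -0.113], TCP at [0.218, 0.586, 0.231] pointing down, gripper open.
Joint ranges: [-2.91, 2.91], [-0.3, 2.13], [-1.5, 1.42], [0.17, 2.43], [-1.26, 4.41], [0.16, 1.93], [-2.52, 2.52]. Speed limits (rad/s): [1.89, 1.89, 2.39, 2.39, 3.01, 3.01, 3.01].

INTERFACE

Orientations are given as [roll, pitch, yaw] about the fixed x, y, z axes, in that order (R = Rz(yaw) Ry(pitch) Rx(roll)).
In Python, from workcell import bot, grab_frame, job_done gives the robot as it stands.
- The arm moves only by the shell command python3 -m pendant 'ROWS' [OPENING] [FORCE]. ROWS is JSON, a list of rows, each a list of 4 numbers: the shift along the tool's x, y, z in mm, then the turn about the tool's x in degrees. A call has 1 to 12 rows; each row shifts and turns the commanded pose from where the row before left it, along the tool's axes as they then stand; what a row does not reach is not made up. A row lasts 1/8 s, in which the tool goes at most 62.5 mm and 10.7 degrees, less where a joint would pass 70% of its speed; a pose out of reach is approached as far as the arm can. A call is refused whole if a number of a shift passes 62.5 or a number of a turn 10.7, either way. A call with a gripper value outside its range is refused whole. OPENING is the opening, from -1 (shut) to 1 (fully open), set as the call begins (- or left out, the last holds). The fingers move at their own pace and stop on an object; FORCE is the grip in N (left out, the last holds). Time passes only in rows, so rows that do not move let the fingers close. It gives the time, the measured TCP pose, the force and the opening at its end, in the units of the state.
- bot.observe(): the state, without advancing time (a new reading comes with each control period).
- grab_frame(name): name is "side" or "top"; returns a dict with "img" (480x640x3 uint8, red, green, blue), "fovy" (degrees; the focal length in pixels is half the picture's height over the tangent of half this angle, whatever the lens; pixels are square), "cx", "cy" (the principal point, pixels), "k1" (the pictures are not rectified: a ray, as slopes to the right and down, at radius r is drawn at 1 + k1 r^2 times it, then the intrinsics apply), "R" (3x3) and "t" (3): a world point X has camera coordinates R X + t. Camera axes: x right, y down, z forward; pixel columns grow to the right and rows downward; lengths in m; the calibration is good to about 2 mm. A picture is of the moment at which its call begins. There is no depth.
- job_done(): hands the job in, once; it reports no verdict.
The state is a dict: "clock": time; "qpos": joint angles; "qd": joint speeds; "joint_efforts": joint torques, N m; "position": TCP position; "tool_rot": TCP orientation; "force": force on the tool from outside, world axes, zero at the start; "moment": the same for the moment, N m; "grip_width": finger opening in m.
Only numpy, scipy, OpenCV 4.12 (cv2) and the standard library are available. Lean on these libraries where they do the work, as an engineer would, in place of code of your own. Each camera call takes 0.05 s, during which the arm holds its last target.

## Working session

There is one attempt and no reset: what is moved stays moved. The work goes in short steps, Python scripts to look and compute and a shell command to move; the robot and the scene stay as the last step left them, time stands still between calls to the robot, and variables do not carry over. Pictures are saved under pics/ and viewed, and the job is handed in when it is done.

```bash
ls; mkdir -p pics; python3 - <<'E'
from workcell import bot, grab_frame
import cv2
s=bot.observe()
for k,v in s.items(): print(k,v)
for n in("side","top"):
    f=grab_frame(n); cv2.imwrite(f"pics/{n}0.png",f["img"][:,:,::-1])
    print(n,{k:f[k] for k in f if k!="img"})
E
```

```text
pics
clock 0.0
qpos [-1.28422734  0.52202545 -0.03633419  1.60000317  0.02120569  1.0210995
 -0.11282761]
qd [ 0.00102979 -0.00010986 -0.00131266  0.00147142  0.00081456  0.00036657
 -0.00097246]
joint_efforts [-2.96123471e-03 -9.27084374e+01  1.97891928e+00 -3.69932234e+01
  1.77733734e-02  8.18732340e-03 -3.66649840e-05]
position [0.21819454 0.58531406 0.23072026]
tool_rot [-1.4979311   1.56964606 -1.8547289 ]
force [-0.02884619  0.32695682  0.5623877 ]
moment [-0.01189296 -0.03473496 -0.00773533]
grip_width 0.08548474527429623
side {'fovy': 53.772212855254054, 'cx': 312.14634604894195, 'cy': 241.66370810283524, 'k1': -0.07395884104563559, 'R': array([[-0.97870552, -0.20470331,  0.01523373],
       [-0.09885994,  0.40501581, -0.90894934],
       [ 0.17989504, -0.89109974, -0.41662817]]), 't': array([0.53116481, 0.23406534, 1.2340182 ])}
top {'fovy': 56.98842687508333, 'cx': 321.27095585058913, 'cy': 232.02351414338597, 'k1': -0.04117170288584385, 'R': array([[ 0.02891539, -0.99957538,  0.00360028],
       [-0.99863279, -0.02904466, -0.0434621 ],
       [ 0.04354822, -0.00233863, -0.99904859]]), 't': array([-0.16817723,  0.56539071,  1.29287593])}
```

View pics/side0.png

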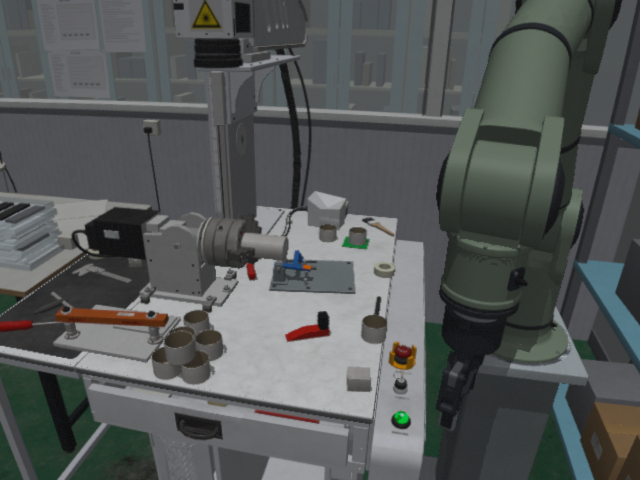

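View pics/top0.png

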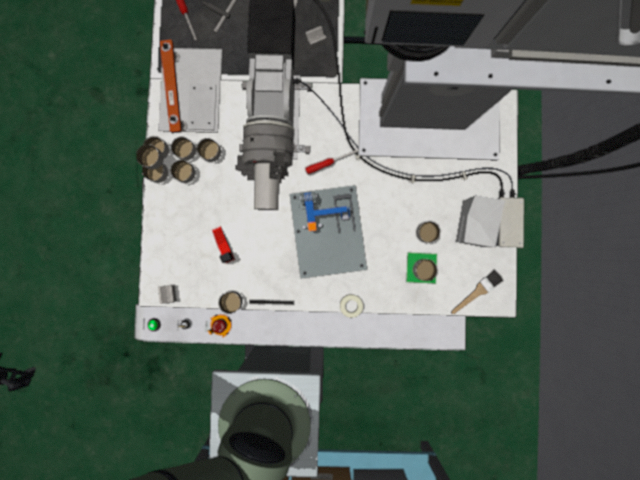

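```bash
cat > h.py <<'E'
import numpy as np, cv2
from workcell import bot, grab_frame
def K(f):
    F=240/np.tan(np.radians(f["fovy"]/2)); return F,f["cx"],f["cy"]
def proj(f,X):
    X=np.atleast_2d(X); c=X@f["R"].T+f["t"]; s=c[:,:2]/c[:,2:]; r2=(s**2).sum(1,keepdims=True)
    s=s*(1+f["k1"]*r2); F,cx,cy=K(f); return s*F+[cx,cy]
def ray(f,uv):
    F,cx,cy=K(f); d=(np.atleast_2d(uv).astype(float)-[cx,cy])/F; s=d.copy()
    for _ in range(30): s=d/(1+f["k1"]*(s**2).sum(1,keepdims=True))
    v=np.c_[s,np.ones(len(s))]@f["R"]; return -f["R"].T@f["t"],v
def plane(f,uv,z):
    o,v=ray(f,uv); return o+v*((z-o[2])/v[:,2:])
def tri(f1,u1,f2,u2):
    o1,v1=ray(f1,u1);o2,v2=ray(f2,u2);v1=v1[0]/np.linalg.norm(v1);v2=v2[0]/np.linalg.norm(v2)
    A=np.c_[v1,-v2];st=np.linalg.lstsq(A,o2-o1,rcond=None)[0]
    p=o1+v1*st[0];q=o2+v2*st[1];return (p+q)/2,np.linalg.norm(p-q)
def crop(f,name,x0,y0,x1,y1,s):
    im=f["img"][y0:y1,x0:x1,::-1]; cv2.imwrite(name,cv2.resize(im,None,fx=s,fy=s,interpolation=cv2.INTER_CUBIC))
def comps(m,amin=15):
    n,l,st,c=cv2.connectedComponentsWithStats(m.astype(np.uint8),connectivity=8)
    return [(st[i,4],c[i].round(2),st[i,:4],l==i) for i in range(1,n) if st[i,4]>=amin]
E
python3 - <<'E'
from h import *
t=grab_frame("top");s=grab_frame("side")
np.save("t0.npy",t,allow_pickle=True);np.save("s0.npy",s,allow_pickle=True)
crop(t,"pics/tz1.png",200,170,380,290,4.4)
crop(t,"pics/tz2.png",390,200,470,300,6)
crop(s,"pics/sz1.png",260,210,420,350,4.2)
E
```

```text
(no output)
```

View pics/tz1.png

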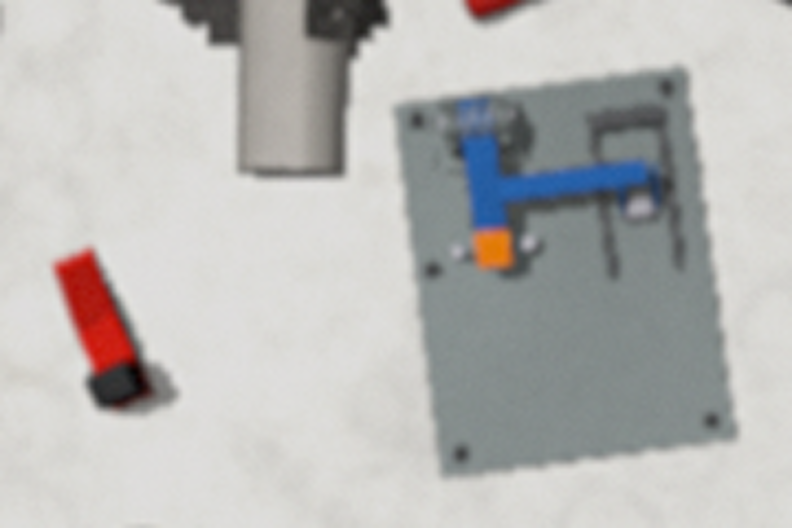

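View pics/tz2.png

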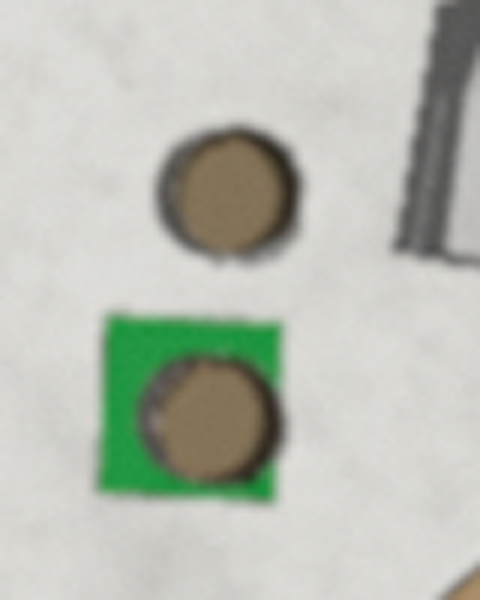

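View pics/sz1.png

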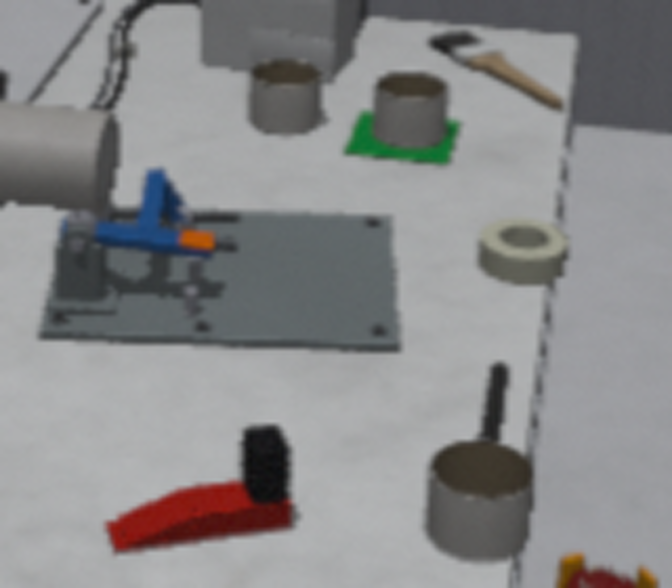

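```bash
python3 - <<'E'
from h import *
t=np.load("t0.npy",allow_pickle=True).item();s=np.load("s0.npy",allow_pickle=True).item()
# plate top view
hsv=cv2.cvtColor(t["img"],cv2.COLOR_RGB2HSV); g=cv2.cvtColor(t["img"],cv2.COLOR_RGB2GRAY)
print("plate col",t["img"][250,330],"table",t["img"][250,280], "cup",t["img"][270,425],t["img"][263,419])
roi=np.zeros_like(g,bool);roi[180:285,285:375]=1
m=(g<165)&roi
c=max(comps(m),key=lambda a:a[0])
P=np.argwhere(c[3])[:,::-1]
hull=cv2.convexHull(P.astype(np.int32))[:,0]
W=plane(t,hull,0.008)
r=cv2.minAreaRect((W[:,:2]*1000).astype(np.float32));print("plate",r,cv2.boxPoints(r).round(1).tolist())
# manual corners
mc=np.array([[395,103],[686,68],[738,437],[443,477]])
uv=(mc+.5)/4.4-.5+[200,170]; M=plane(t,uv,.008)*1000;print("manual",M.round(1).tolist(),M.mean(0).round(1))
mc=np.array([[64,213],[392,215],[400,346],[40,336]]);uv=(mc+.5)/4.2-.5+[260,210]
Ms=plane(s,uv,.008)*1000;print("side manual",Ms.round(1).tolist(),Ms.mean(0).round(1))
for n,f,roi in(("top",t,(205,215,240,270)),("side",s,(280,305,335,350))):
    x0,y0,x1,y1=roi;im=f["img"][y0:y1,x0:x1].astype(int)
    red=(im[:,:,0]>120)&(im[:,:,1]<70);blk=(im.max(2)<55)
    for nm,mm in(("red",red),("blk",blk)):
        for c in comps(mm): print(n,nm,c[0],c[1]+[x0,y0],c[2])
    h=hsv
# mat
for n,f in(("top",t),("side",s)):
    im=f["img"].astype(int);gr=(im[:,:,1]>im[:,:,0]*1.7)&(im[:,:,1]>100);gr&=(im[:,:,2]<100)
    for c in comps(gr,40):
        P=np.argwhere(c[3])[:,::-1];h=cv2.convexHull(P.astype(np.int32))[:,0];r=cv2.minAreaRect((plane(f,h,.003)[:,:2]*1000).astype(np.float32));print(n,"mat",c[0],c[1],r)
E
```

```text
plate col [132 139 139] table [218 218 216] cup [132 115  87] [97 88 73]
plate ((573.2695922851562, -171.46420288085938), (253.68075561523438, 201.10874938964844), 9.169915199279785) [[432.0, -92.4000015258789], [464.1000061035156, -290.8999938964844], [714.5, -250.5], [682.5, -52.0]]
manual [[683.6, -53.5, 8.0], [713.2, -249.7, 8.0], [465.0, -291.0, 8.0], [432.6, -93.8, 8.0]] [ 573.6 -172.     8. ]
side manual [[717.6, -232.2, 8.0], [464.8, -289.4, 8.0], [433.3, -89.2, 8.0], [681.7, -44.6, 8.0]] [ 574.3 -163.8    8. ]
top red 233 [221.31 240.89] [ 8 13 18 27]
top blk 71 [227.07 257.31] [16 38 12  9]
side red 219 [301.61 331.32] [ 6 20 34 16]
side blk 163 [322.67 320.48] [38  7 10 18]
top mat 366 [417.46 265.45] ((473.3624267578125, -451.2677917480469), (82.1557846069336, 83.50103759765625), 88.68547058105469)
top mat 55 [152.05 324.4 ] ((281.33416748046875, 342.3355712890625), (26.589008331298828, 24.02901840209961), 2.0254111289978027)
side mat 102 [353.24 244.3 ] ((475.81353759765625, -448.1434326171875), (81.85723876953125, 84.87552642822266), 88.71836853027344)
side mat 127 [401.25 417.33] ((279.9261779785156, 375.5732116699219), (28.199378967285156, 32.01385498046875), 41.3174934387207)
```

```bash
python3 - <<'E'
from h import *
t=np.load("t0.npy",allow_pickle=True).item();s=np.load("s0.npy",allow_pickle=True).item()
o=np.array([.566,-.1728]);a=np.radians(9.17);ex=np.array([np.cos(a),np.sin(a)]);ey=np.array([-ex[1],ex[0]])
def fx(x,y,z): return np.r_[o+x*ex+y*ey,z]
pts=[fx(29,y+45,0) for y in()]
for nm,p in(("pinL",fx(.029,.069,.028)),("pinR",fx(.029,.021,.028)),("roller",fx(.042,-.055,.0207)),("nose",fx(.014,.045,.045)),("hinge",fx(.110,.045,.06)),("endstop",fx(.098,-.055,.022))):
    print(nm,p.round(4),"top crop",((proj(t,p)-[200,170])*4.4).round(1),"side crop",((proj(s,p)-[260,210])*4.2).round(1))
crop(t,"pics/wz.png",205,215,245,275,10); crop(s,"pics/wsz.png",280,305,340,350,10)
crop(t,"pics/cz.png",400,245,445,290,12); crop(s,"pics/csz.png",335,215,380,255,14)
E
```

```text
pinL [ 0.5836 -0.1001  0.028 ] top crop [[456.4 249.2]] side crop [[192.2 287.8]]
pinR [ 0.5913 -0.1474  0.028 ] top crop [[528.2 239.7]] side crop [[196.  256.1]]
roller [ 0.6162 -0.2204  0.0207] top crop [[638.4 206.3]] side crop [[184.6 217.4]]
nose [ 0.5726 -0.1261  0.045 ] top crop [[494.8 265.6]] side crop [[215.1 251.7]]
hinge [ 0.6674 -0.1108  0.06  ] top crop [[475.3 118. ]] side crop [[ 82.  228.5]]
endstop [ 0.6715 -0.2115  0.022 ] top crop [[627.4 123.4]] side crop [[112.2 213.3]]
```

View pics/wz.png

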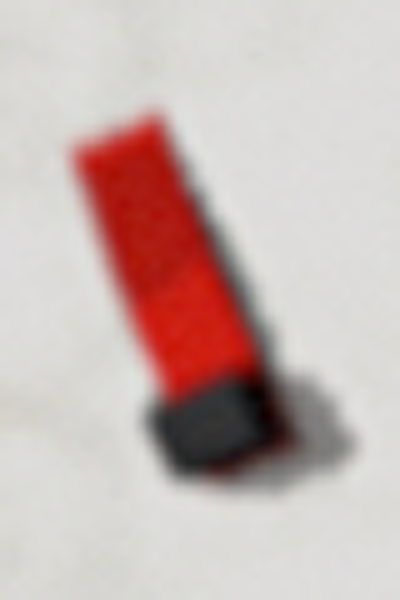

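View pics/wsz.png

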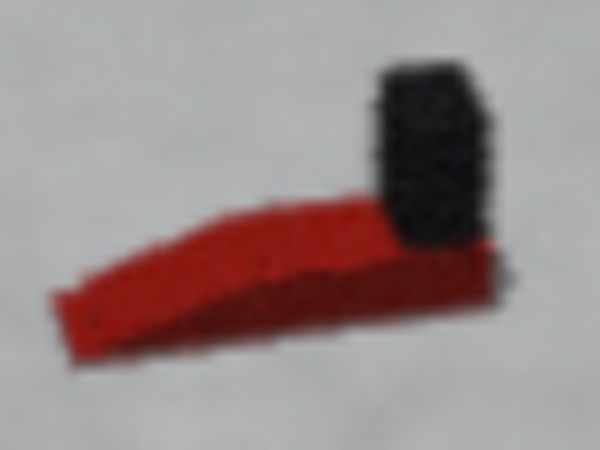

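View pics/cz.png

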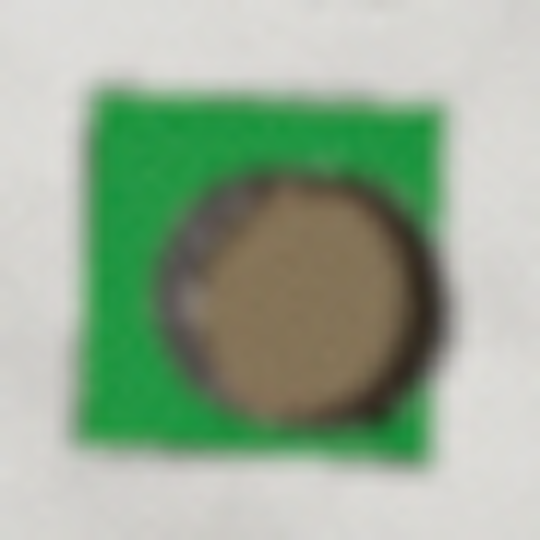

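View pics/csz.png

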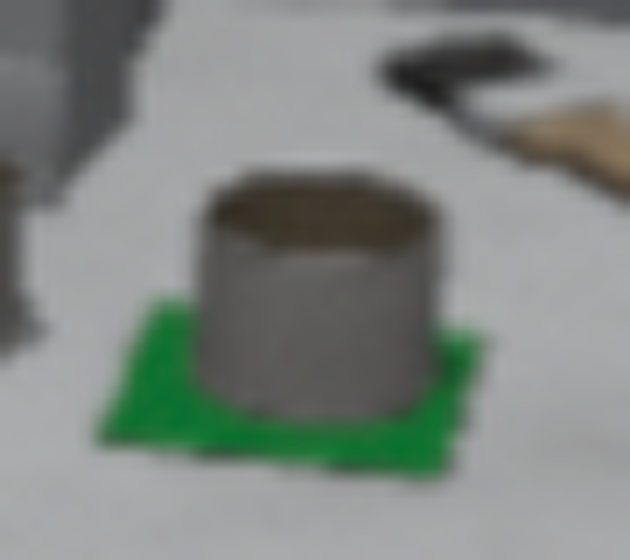

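```bash
python3 - <<'E'
from h import *
t=np.load("t0.npy",allow_pickle=True).item();s=np.load("s0.npy",allow_pickle=True).item()
U=lambda p,sc,x,y:(np.atleast_2d(p)+.5)/sc-.5+[x,y]
th=plane(t,U([[75,150],[158,108]],10,205,215),.003);print("thin top",th.round(4).tolist())
sh=plane(s,U([[58,297],[75,365]],10,280,305),0.002);print("thin side",sh.round(4).tolist())
print("rear bottom side", plane(s,U([[497,303]],10,280,305),0).round(4))
gt=plane(t,U([[208,425]],10,205,215),.059);print("grip top",gt.round(4))
gs=plane(s,U([[422,67],[385,67],[460,67]],10,280,305),.059);print("grip side back edge",gs.round(4).tolist())
d=(th.mean(0)-gt[0])[:2];print("len (expect 96)",np.linalg.norm(d),"yaw",np.degrees(np.arctan2(d[1],d[0])))
e=th[0]-th[1];print("end w",np.linalg.norm(e),"yaw",np.degrees(np.arctan2(e[1],e[0]))-90)
# side silhouettes bottom line yaw
b=plane(s,U([[75,365],[497,303]],10,280,305),0.0);d=b[0]-b[1];print("side edge len",np.linalg.norm(d),np.degrees(np.arctan2(d[1],d[0])))
# cup
r=plane(t,U([[162,295],[448,305],[300,172],[300,425]],12,400,245),.05);print("rim ext",r.round(4).tolist())
r2=plane(s,U([[200,215],[440,215],[320,172],[320,255]],14,335,215),.05);print("side rim",r2.round(4).tolist())
E
```

```text
thin top [[0.5684, 0.1738, 0.003], [0.5816, 0.1495, 0.003]]
thin side [[0.5809, 0.1511, 0.002], [0.5695, 0.1779, 0.002]]
rear bottom side [[0.4718 0.1256 0.    ]]
grip top [[0.4889 0.119  0.059 ]]
grip side back edge [[0.4954, 0.1114, 0.059], [0.5046, 0.1136, 0.059], [0.486, 0.1092, 0.059]]
len (expect 96) 0.09609028453528562 yaw 26.322015156023415
end w 0.027696938301843953 yaw 28.56395892087636
side edge len 0.11029300522639722 26.775872077114148
rim ext [[0.4697, -0.4176, 0.05], [0.4691, -0.4863, 0.05], [0.4999, -0.4501, 0.05], [0.4396, -0.4513, 0.05]]
side rim [[0.5023, -0.4477, 0.05], [0.442, -0.4626, 0.05], [0.4756, -0.4836, 0.05], [0.4691, -0.4294, 0.05]]
```

```bash
cat > go.py <<'E'
# usage: go.py x y z yawdeg(of tool y axis, mod 180) -> shift in tool axes, mm ; turn about tool x
import sys
from h import *
from scipy.spatial.transform import Rotation as Rr
s=bot.observe(); R=Rr.from_euler("xyz",s["tool_rot"]).as_matrix(); p=np.array(s["position"])
print("clk %.2f"%s["clock"],"p",(p*1000).round(1),"F",np.round(s["force"],1),"w",round(s["grip_width"]*1000,1))
yw=np.degrees(np.arctan2(R[1,1],R[0,1])); print("toolx",R[:,0].round(3),"yaw of tool y %.1f"%yw,"q7 %.2f"%s["qpos"][6])
if len(sys.argv)>3:
    T=np.array([float(a) for a in sys.argv[1:4]])/1000; d=(T-p)*1000
    print("shift tool xyz",(R.T@d).round(1))
    if len(sys.argv)>4:
        dy=(float(sys.argv[4])-yw+90)%180-90; print("turn about tool x %.1f"%(-dy), "world-yaw change %.1f"%dy)
E
python3 go.py 489 119 130 116.7; python3 - <<'E'
from h import *
t=np.load("t0.npy",allow_pickle=True).item()
print("bar end",plane(t,[[266,208]],.13),"tape",plane(t,[[351,305]],.02),"fcup",plane(t,[[232,301]],.03), "ncup",plane(t,[[428,232]],.03))
E
```

```text
clk 0.20 p [218.3 585.4 231. ] F [ 0.3  0.7 -0.2] w 85.4
toolx [-0.    -0.001 -1.   ] yaw of tool y 69.6 q7 -0.11
shift tool xyz [ 101.2 -342.4  416.6]
turn about tool x -47.1 world-yaw change 47.1
bar end [[ 0.62533832 -0.00072214  0.13      ]] tape [[ 0.35906355 -0.24462012  0.02      ]] fcup [[0.36165687 0.10125452 0.03      ]] ncup [[ 0.57840847 -0.46349616  0.03      ]]
```

```bash
python3 -m pendant '[[0,-34,42,0],[0,-34,42,0],[0,-34,42,0],[0,-34,42,0],[0,-34,42,0],[0,-34,42,0],[0,-34,42,0],[0,-34,42,0],[0,-34,42,0],[0,-34,40,0]]' 1 60; python3 -m pendant '[[10,0,0,-9.4],[20,0,0,-9.4],[20,0,0,-9.4],[20,0,0,-9.4],[20,0,0,-9.4],[0,0,0,0],[0,0,0,0]]'; python3 go.py 489 119 100 116.7
```

```text
clock: 1.45
position: [0.4919, 0.1194, 0.2314]
tool_rot: [0.773, 1.571, 0.416]
force: [1.0, 0.3, -0.7]
grip_width: 0.0852
clock: 2.33
position: [0.4915, 0.121, 0.1419]
tool_rot: [-0.311, 1.57, 0.148]
force: [-0.2, 0.2, 0.4]
grip_width: 0.0854
clk 2.33 p [491.5 121.  141.9] F [-0.2  0.2  0.4] w 85.4
toolx [ 0.  0. -1.] yaw of tool y 116.3 q7 1.62
shift tool xyz [41.9 -0.7 -3.2]
turn about tool x -0.4 world-yaw change 0.4
```

```bash
python3 -m pendant '[[42,-1,-3,0],[40,0,0,0],[30,0,0,0],[13,0,0,0],[0,0,0,0],[0,0,0,0]]'; python3 - <<'E'
from h import *
s=grab_frame("side");crop(s,"pics/g1.png",270,250,370,350,6)
E
python3 go.py 489 119 17 116.7
```

```text
clock: 3.08
position: [0.4897, 0.119, 0.0175]
tool_rot: [-0.221, 1.569, 0.241]
force: [0.5, -0.3, -0.1]
grip_width: 0.0855
clk 3.12 p [489.7 119.   17.5] F [-0.4  0.4 -1.2] w 85.3
toolx [ 0.002  0.    -1.   ] yaw of tool y 116.5 q7 1.60
shift tool xyz [ 0.5  0.3 -0.6]
turn about tool x -0.2 world-yaw change 0.2
```

View pics/g1.png

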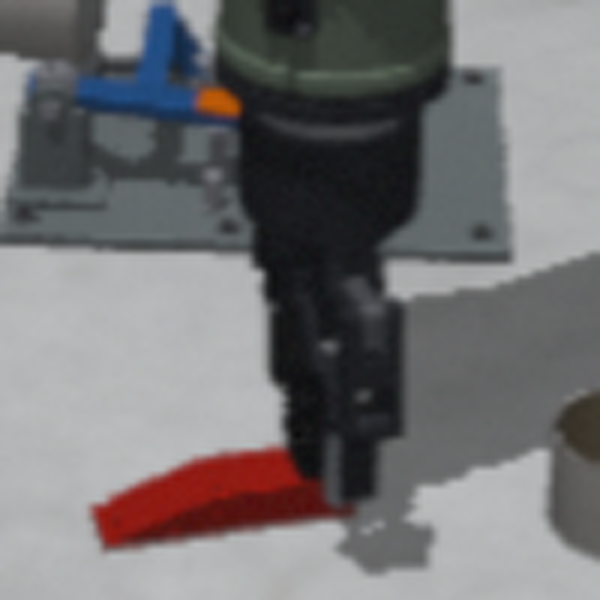

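The jaws straddle the black block (crop ~(300–370, 400–500)); closing.

```bash
python3 -m pendant '[[0,0,0,0],[0,0,0,0],[0,0,0,0],[0,0,0,0],[0,0,0,0],[0,0,0,0]]' -1 60;  python3 -m pendant '[[-20,0,0,0],[-30,0,0,0],[0,0,0,0]]'; python3 - <<'E'
from h import *
s=grab_frame("side");crop(s,"pics/g2.png",270,250,370,350,6)
t=grab_frame("top");crop(t,"pics/g2t.png",190,200,270,280,6)
E
python3 go.py 470 -244 70 99.2
```

```text
clock: 3.88
position: [0.489, 0.1188, 0.0165]
tool_rot: [-0.203, 1.571, 0.26]
force: [-1.6, 0.6, 9.1]
grip_width: 0.0293
clock: 4.25
position: [0.4899, 0.119, 0.0678]
tool_rot: [-0.153, 1.568, 0.31]
force: [-0.3, 0.6, -2.1]
grip_width: 0.0291
clk 4.35 p [488.9 118.7  66.1] F [-0.8 -0.1 -2.1] w 29.4
toolx [ 0. -0. -1.] yaw of tool y 116.6 q7 1.61
shift tool xyz [  -3.9 -316.  -179. ]
turn about tool x 17.4 world-yaw change -17.4
```

View pics/g2.png

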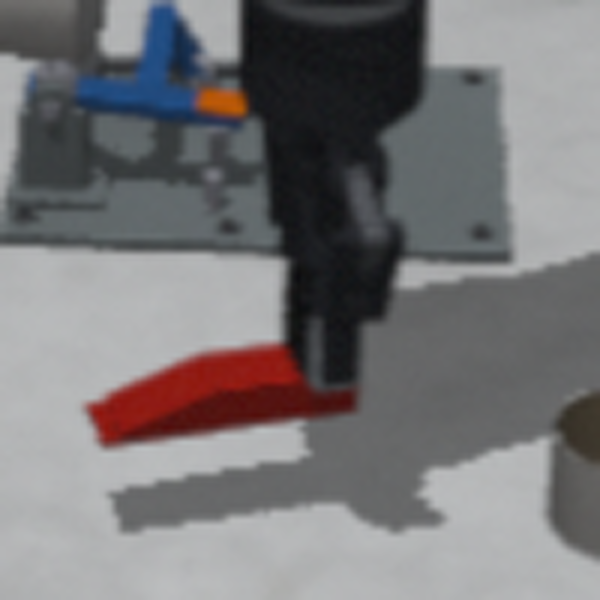

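View pics/g2t.png

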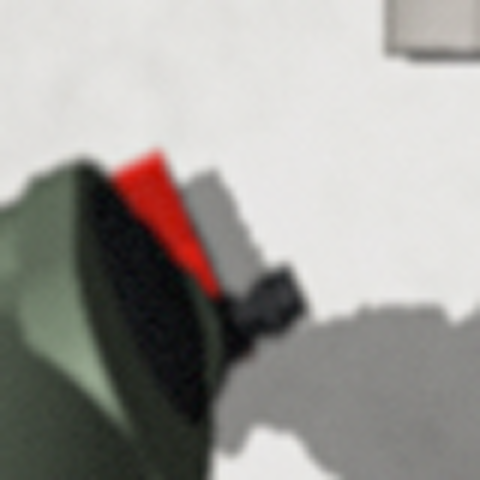

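```bash
python3 -m pendant '[[-20,0,0,8.7],[-20,0,0,8.7],[0,0,0,0],[0,0,0,0]]'; python3 go.py 470 -244 105 99.2
```

```text
clock: 4.85
position: [0.4884, 0.1187, 0.1052]
tool_rot: [-2.852, 1.569, -2.689]
force: [-0.5, -0.5, -3.1]
grip_width: 0.0294
clk 4.85 p [488.4 118.7 105.2] F [-0.5 -0.5 -3.1] w 29.4
toolx [-0.001 -0.001 -1.   ] yaw of tool y 99.4 q7 1.39
shift tool xyz [   0.4 -354.9  -77.2]
turn about tool x 0.2 world-yaw change -0.2
```

```bash
python3 -m pendant '[[0,-44,-10,0],[0,-44,-10,0],[0,-44,-10,0],[0,-44,-10,0],[0,-44,-10,0],[0,-44,-10,0],[0,-44,-10,0],[0,-46,-7,0],[0,0,0,0],[0,0,0,0]]'; python3 go.py 470 -244 27 99.2;python3 - <<'E'
from h import *
s=grab_frame("side");crop(s,"pics/g3.png",260,210,370,300,6)
t=grab_frame("top");crop(t,"pics/g3t.png",270,170,390,290,5)
E
```

```text
clock: 6.1
position: [0.4688, -0.2425, 0.1053]
tool_rot: [2.396, 1.569, 2.557]
force: [0.5, -0.4, -1.2]
grip_width: 0.0293
clk 6.10 p [ 468.8 -242.5  105.3] F [ 0.5 -0.4 -1.2] w 29.3
toolx [-0.001  0.001 -1.   ] yaw of tool y 99.2 q7 2.10
shift tool xyz [78.3 -1.8  1.1]
turn about tool x 0.0 world-yaw change -0.0
```

View pics/g3t.png

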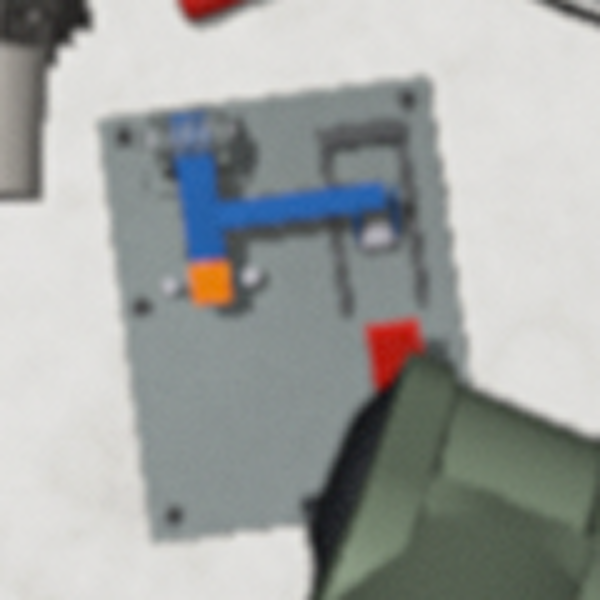

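View pics/g3.png

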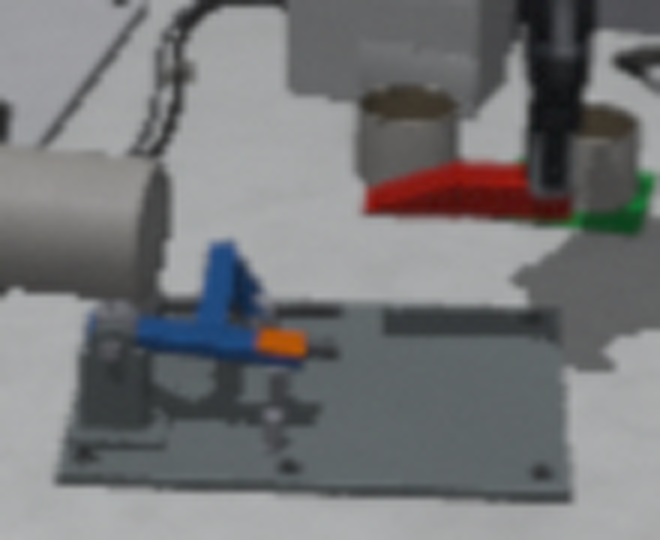

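```bash
python3 - <<'E'
from h import *
t=np.load("t0.npy",allow_pickle=True).item()
U=lambda p,sc,x,y:(np.atleast_2d(p)+.5)/sc-.5+[x,y]
o=np.array([.566,-.1728]);a=np.radians(9.17);ex=np.array([np.cos(a),np.sin(a)]);ey=np.array([-ex[1],ex[0]])
F=lambda P:np.c_[(P[:,:2]-o)@ex,(P[:,:2]-o)@ey]*1000
print("rails",F(plane(t,U([[347,312],[421,303]],5,270,170),.012)))
print("thin",F(plane(t,U([[368,326],[419,320]],5,270,170),.0905)))
print("arm sides mid",F(plane(t,U([[211,305]],5,270,170),.045)),F(plane(t,U([[377,235]],5,270,170),.022)))
print("tcp",F(np.array([[.4688,-.2425,0]])))
E
```

```text
rails [[  0.59127236 -31.77476488]
 [  0.15482803 -75.86917619]]
thin [[-11.58589452 -38.4564431 ]
 [-11.98316152 -66.99648077]]
arm sides mid [[13.58505473 46.97695733]] [[ 42.78652224 -54.7600747 ]]
tcp [[-107.06546065  -53.31901288]]
```

```bash
python3 -m pendant '[[40,-1.5,0,0],[30,0,0,0],[8,0,0,0],[0,0,0,0],[0,0,0,0]]'; python3 go.py 470 -244 25 99.2;python3 -m pendant '[[0,0,0,0],[0,0,0,0],[0,0,0,0]]' -0.1;python3 - <<'E'
from h import *
s=grab_frame("side");crop(s,"pics/g4.png",260,210,370,300,6)
t=grab_frame("top");crop(t,"pics/g4t.png",270,170,390,290,5)
E
python3 go.py 470 -244 25 99.2
```

```text
clock: 6.82
position: [0.4702, -0.2445, 0.0294]
tool_rot: [-0.566, 1.569, -0.406]
force: [0.2, -1.0, -0.8]
grip_width: 0.0296
clk 6.83 p [ 470.2 -244.5   29.4] F [ 0.2 -1.  -0.8] w 29.6
toolx [ 0.001 -0.001 -1.   ] yaw of tool y 99.2 q7 2.09
shift tool xyz [ 4.4  0.5 -0.1]
turn about tool x -0.0 world-yaw change 0.0
clock: 7.2
position: [0.4697, -0.2445, 0.0286]
tool_rot: [-0.609, 1.57, -0.449]
force: [0.5, -0.5, 0.4]
grip_width: 0.0381
clk 7.30 p [ 469.6 -244.5   28.4] F [ 0.6 -0.4 -0.4] w 38.2
toolx [ 0. -0. -1.] yaw of tool y 99.2 q7 2.09
shift tool xyz [3.4 0.4 0.5]
turn about tool x -0.0 world-yaw change 0.0
```

View pics/g4t.png

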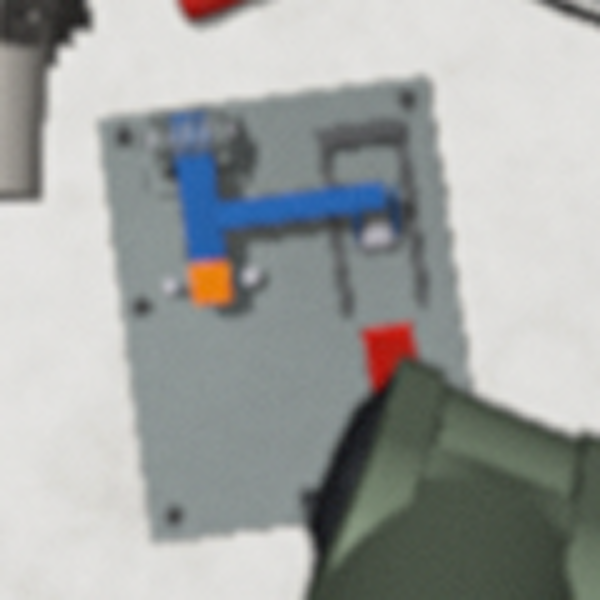

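View pics/g4.png

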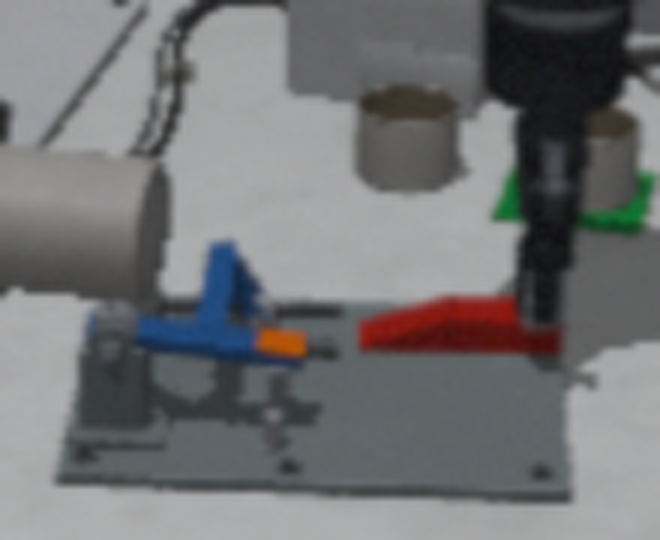

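```bash
python3 -m pendant '[[2,0,0,0],[0,0,0,0],[0,0,0,0],[0,0,0,0],[0,0,0,0]]' -1 60; python3 go.py; python3 -m pendant '[[0,0,14,0],[0,0,14,0],[0,0,14,0],[0,0,14,0],[0,0,14,0],[0,0,14,0],[0,0,14,0],[0,0,2,0],[0,0,0,0]]'; python3 go.py
```

```text
clock: 7.92
position: [0.4697, -0.2446, 0.0275]
tool_rot: [-0.668, 1.57, -0.509]
force: [-7.8, 3.3, 32.3]
grip_width: 0.0296
clk 7.92 p [ 469.7 -244.6   27.5] F [-7.8  3.3 32.3] w 29.6
toolx [ 0.001 -0.    -1.   ] yaw of tool y 99.2 q7 2.09
clock: 9.05
position: [0.5634, -0.2307, 0.0272]
tool_rot: [3.094, 1.562, -3.032]
force: [-36.5, -2.8, 47.3]
grip_width: 0.0296
clk 9.05 p [ 563.4 -230.7   27.2] F [-36.5  -2.8  47.3] w 29.6
toolx [-0.008 -0.001 -1.   ] yaw of tool y 99.0 q7 2.03
```

```bash
python3 -m pendant '[[-1.5,0,0,0],[0,0,0,0],[0,0,0,0]]'; python3 go.py;python3 - <<'E'
from h import *
s=grab_frame("side");crop(s,"pics/g5.png",260,210,370,300,6)
t=grab_frame("top");crop(t,"pics/g5t.png",270,170,390,290,5)
E
```

```text
clock: 9.43
position: [0.5674, -0.2293, 0.0273]
tool_rot: [-2.897, 1.569, -2.738]
force: [-2.3, -5.5, -2.9]
grip_width: 0.0292
clk 9.43 p [ 567.4 -229.3   27.3] F [-2.3 -5.5 -2.9] w 29.2
toolx [-0.001 -0.001 -1.   ] yaw of tool y 99.1 q7 2.02
```

View pics/g5t.png

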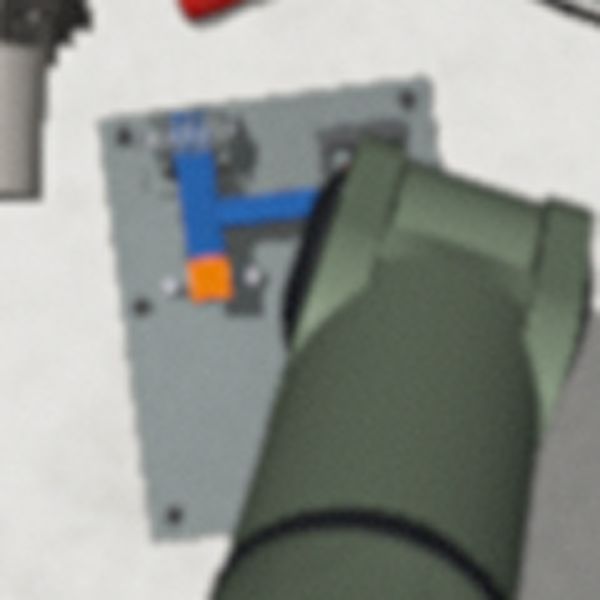

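View pics/g5.png

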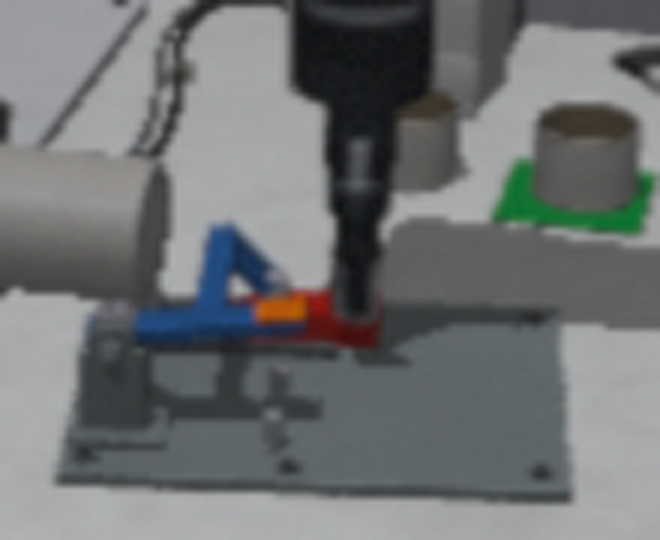

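The wedge is under the roller and the arm is lifting (nose cap at crop (282,308) in the side view). About 10 mm remain.

```bash
python3 -m pendant '[[0,0,3,0],[0,0,3,0],[0,0,3,0],[0,0,0,0],[0,0,0,0]]'; python3 go.py; python3 -m pendant '[[0,0,2,0],[0,0,0,0],[0,0,0,0]]'; python3 go.py
```

```text
clock: 10.15
position: [0.5763, -0.2278, 0.0273]
tool_rot: [-2.968, 1.569, -2.809]
force: [-2.3, -5.2, -2.3]
grip_width: 0.0296
clk 10.15 p [ 576.3 -227.8   27.3] F [-2.3 -5.2 -2.3] w 29.6
toolx [-0.002 -0.001 -1.   ] yaw of tool y 99.1 q7 2.02
clock: 10.52
position: [0.5768, -0.2278, 0.0273]
tool_rot: [3.081, 1.566, -3.044]
force: [-12.6, -5.1, 6.4]
grip_width: 0.0294
clk 10.53 p [ 576.8 -227.8   27.3] F [-12.6  -5.1   6.4] w 29.4
toolx [-0.004 -0.    -1.   ] yaw of tool y 99.1 q7 2.02
```

```bash
python3 -m pendant '[[0,0,1.5,0],[0,0,0,0],[0,0,0,0]]'; python3 -m pendant '[[0,0,-1,0],[0,0,0,0],[0,0,0,0]]'; python3 -m pendant '[[0,0,0,0],[0,0,0,0],[0,0,0,0],[0,0,0,0],[0,0,0,0]]' 1; python3 -m pendant '[[-30,0,0,0],[-50,0,0,0],[-60,0,0,0],[0,0,0,0]]'; python3 -m pendant '[[0,0,-60,0],[0,0,-60,0],[0,0,0,0]]'; python3 - <<'E'
from h import *
s=grab_frame("side");crop(s,"pics/g6.png",260,210,370,300,6)
t=grab_frame("top");crop(t,"pics/g6t.png",270,170,390,290,5)
E
python3 go.py 471 -453 130 99.2
```

```text
clock: 10.9
position: [0.5768, -0.2278, 0.0273]
tool_rot: [3.024, 1.564, -3.101]
force: [-21.6, -4.4, 13.9]
grip_width: 0.0293
clock: 11.28
position: [0.5768, -0.2277, 0.0273]
tool_rot: [3.047, 1.566, -3.078]
force: [-15.4, -5.1, 8.7]
grip_width: 0.0292
clock: 11.9
position: [0.5797, -0.2266, 0.0278]
tool_rot: [-0.182, 1.571, -0.022]
force: [-1.0, -0.5, 0.2]
grip_width: 0.0856
clock: 12.4
position: [0.5816, -0.2275, 0.1725]
tool_rot: [-0.464, 1.564, -0.305]
force: [-0.3, 0.1, -0.0]
grip_width: 0.0858
clock: 12.78
position: [0.457, -0.2469, 0.1677]
tool_rot: [2.982, 1.568, 3.138]
force: [0.6, 0.6, 1.9]
grip_width: 0.0855
clk 12.88 p [ 461.1 -245.9  167.9] F [ 0.4  0.2 -0.3] w 84.9
toolx [ 0. -0. -1.] yaw of tool y 99.1 q7 2.12
shift tool xyz [  37.9 -206.   -23.1]
turn about tool x -0.1 world-yaw change 0.1
```

View pics/g6t.png

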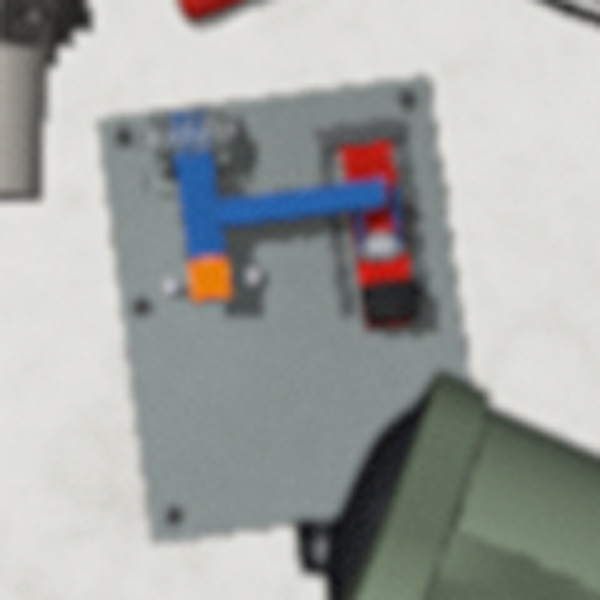

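View pics/g6.png

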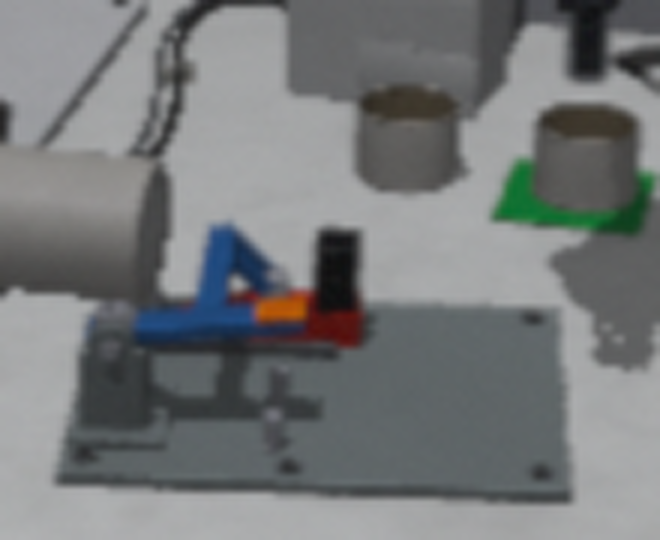

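```bash
python3 -m pendant '[[0,-52,4,0],[0,-52,4,0],[0,-51,2,0],[0,-51,2,0],[20,0,0,10],[30,0,0,10],[0,0,0,0],[0,0,0,0]]'; python3 - <<'E'
from h import *
s=grab_frame("side");crop(s,"pics/g7.png",310,190,400,265,8)
t=grab_frame("top");crop(t,"pics/g7t.png",380,210,470,300,6)
E
python3 go.py 471 -453 12 79
```

```text
clock: 13.88
position: [0.5067, -0.4472, 0.1185]
tool_rot: [-0.434, 1.57, -0.618]
force: [0.1, -0.2, 0.3]
grip_width: 0.085
clk 13.97 p [ 506.5 -447.6  119.1] F [-0.6  0.2 -0.4] w 85.8
toolx [ 0.002 -0.001 -1.   ] yaw of tool y 79.3 q7 2.10
shift tool xyz [107.  -11.9 -34.1]
turn about tool x 0.3 world-yaw change -0.3
```

View pics/g7t.png

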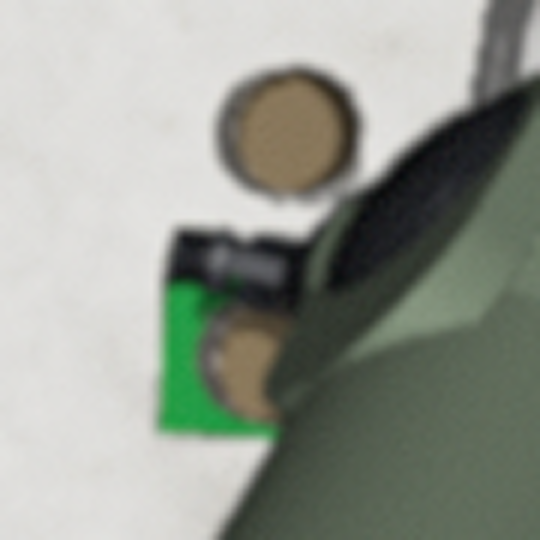

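View pics/g7.png

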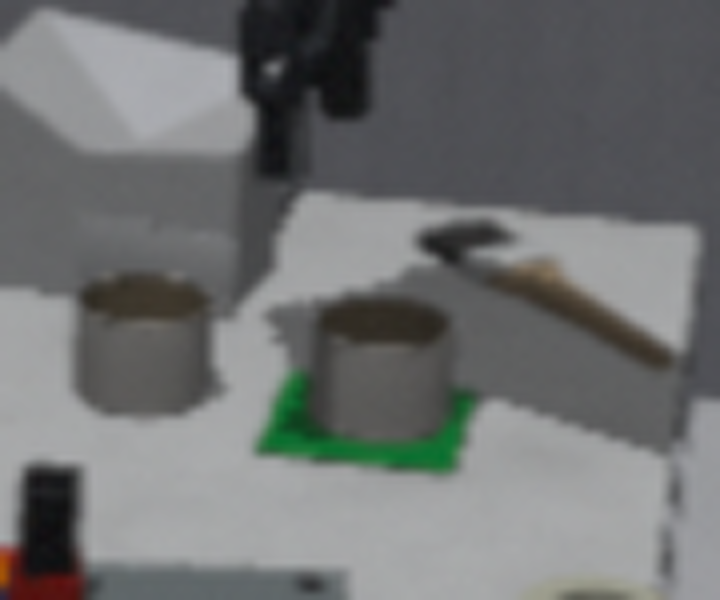

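```bash
python3 -m pendant '[[0,-12,-34,0],[0,0,0,0],[20,0,0,0],[10,0,0,0],[0,0,0,0]]'; python3 - <<'E'
from h import *
s=grab_frame("side");crop(s,"pics/g8.png",310,190,400,265,8)
t=grab_frame("top");crop(t,"pics/g8t.png",380,210,470,300,6)
E
python3 go.py 471 -453 12 79
```

```text
clock: 14.6
position: [0.4701, -0.452, 0.0866]
tool_rot: [2.581, 1.569, 2.393]
force: [0.0, 0.7, 0.4]
grip_width: 0.0852
clk 14.70 p [ 470.4 -452.6   87.7] F [-0.1  0.   0.1] w 85.3
toolx [-0.  0. -1.] yaw of tool y 79.2 q7 2.15
shift tool xyz [75.7 -0.3  0.7]
turn about tool x 0.2 world-yaw change -0.2
```

View pics/g8t.png

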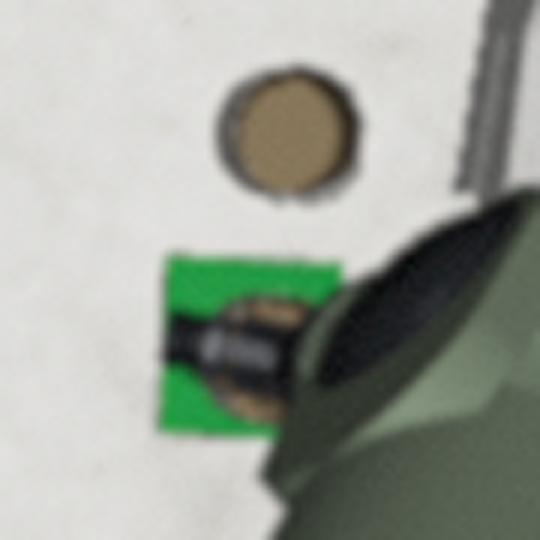

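View pics/g8.png

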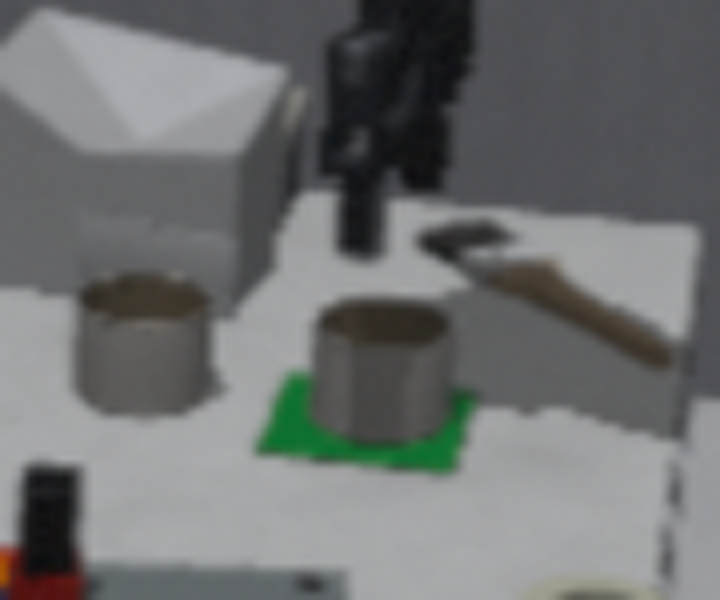

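```bash
python3 - <<'E'
from h import *
t=np.load("t0.npy",allow_pickle=True).item();s=np.load("s0.npy",allow_pickle=True).item()
p=[.471,-.453,.05]; print((proj(t,p)-[380,210])*6,(proj(s,p)-[310,190])*8)
a=np.linspace(0,2*np.pi,8,endpoint=False)
for c in([.471,-.453],[.471,-.451]):
  C=np.c_[c[0]+.032*np.cos(a),c[1]+.032*np.sin(a),0*a+.05]
  for f,o,k in((t,[380,210],6),(s,[310,190],8)):
    q=(proj(f,C)-o+.5)*k;print(c,q.min(0).round(),q.max(0).round())
E
```

```text
[[272.08580236 353.98405401]] [[381.18312725 321.20438805]]
[0.471, -0.453] [208. 290.] [342. 424.]
[0.471, -0.453] [315. 298.] [456. 353.]
[0.471, -0.451] [204. 290.] [337. 424.]
[0.471, -0.451] [314. 300.] [456. 355.]
```

```bash
python3 -m pendant '[[25,0,0,0],[25,0,0,0],[18,0,0,0],[8,0,0,0],[0,0,0,0],[0,0,0,0]]'; python3 - <<'E'
from h import *
s=grab_frame("side");crop(s,"pics/g9.png",310,190,400,265,8)
E
python3 go.py 471 -453 12 79
```

```text
clock: 15.45
position: [0.4705, -0.453, 0.0126]
tool_rot: [-0.533, 1.57, -0.723]
force: [0.7, -0.3, 0.0]
grip_width: 0.0853
clk 15.50 p [ 470.4 -453.    12.6] F [ 0.5 -0.3  0.2] w 84.9
toolx [ 0.001 -0.001 -1.   ] yaw of tool y 79.2 q7 2.15
shift tool xyz [0.6 0.1 0.6]
turn about tool x 0.2 world-yaw change -0.2
```

View pics/g9.png

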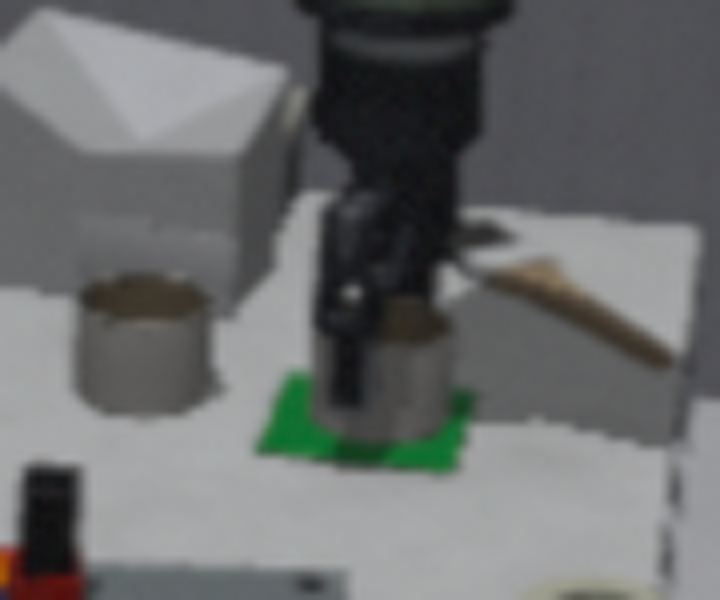

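```bash
python3 -m pendant '[[0,0,0,0],[0,0,0,0],[0,0,0,0],[0,0,0,0],[0,0,0,0]]' -1 30; python3 go.py; python3 -m pendant '[[-10,0,0,0],[-20,0,0,0],[-25,0,0,0],[0,0,0,0]]'; python3 - <<'E'
from h import *
s=grab_frame("side");crop(s,"pics/g10.png",310,180,400,255,8)
E
python3 go.py 470 -143 60 99.2
```

```text
clock: 16.12
position: [0.4703, -0.4529, 0.0125]
tool_rot: [-0.567, 1.57, -0.757]
force: [-1.5, -0.0, 6.7]
grip_width: 0.0628
clk 16.12 p [ 470.3 -452.9   12.5] F [-1.5 -0.   6.7] w 62.8
toolx [ 0.001 -0.001 -1.   ] yaw of tool y 79.1 q7 2.15
clock: 16.62
position: [0.4711, -0.4536, 0.0699]
tool_rot: [-0.52, 1.567, -0.709]
force: [0.8, 0.1, -0.8]
grip_width: 0.0626
clk 16.68 p [ 470.7 -453.1   68.5] F [-0.3  0.8 -1.2] w 62.7
toolx [ 0.002 -0.001 -1.   ] yaw of tool y 79.2 q7 2.15
shift tool xyz [  8.1 304.4 -59. ]
turn about tool x -20.0 world-yaw change 20.0
```

View pics/g10.png

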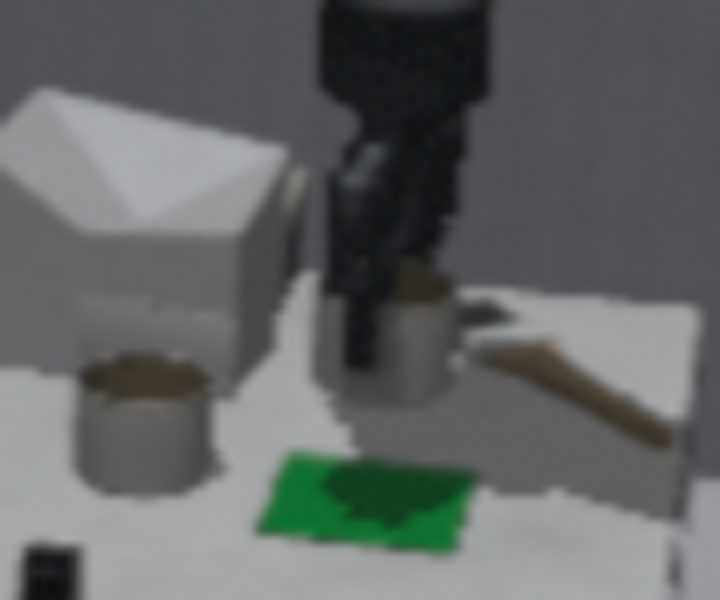

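```bash
python3 -m pendant '[[0,30,-6,0],[0,38,-7,0],[0,40,-8,0],[0,40,-8,0],[0,40,-8,0],[0,40,-8,0],[0,40,-7,0],[0,36,-7,0],[0,0,0,-7],[0,0,0,-7],[0,0,0,-6],[0,0,0,0]]';python3 -m pendant '[[0,0,0,0],[0,0,0,0]]'; python3 go.py 470 -143 18 99.2; python3 - <<'E'
from h import *
s=grab_frame("side");crop(s,"pics/g11.png",260,200,370,290,6)
t=grab_frame("top");crop(t,"pics/g11t.png",270,170,390,290,5)
E
```

```text
clock: 18.18
position: [0.4691, -0.143, 0.0666]
tool_rot: [2.355, 1.57, 2.514]
force: [0.5, 0.9, -1.1]
grip_width: 0.063
clock: 18.42
position: [0.4693, -0.1429, 0.0668]
tool_rot: [-2.872, 1.571, -2.713]
force: [0.2, -0.3, -1.2]
grip_width: 0.0628
clk 18.43 p [ 469.3 -142.9   66.8] F [ 0.2 -0.3 -1.2] w 62.8
toolx [-0. -0. -1.] yaw of tool y 99.1 q7 1.95
shift tool xyz [48.8 -0.2  0.7]
turn about tool x -0.1 world-yaw change 0.1
```

View pics/g11t.png

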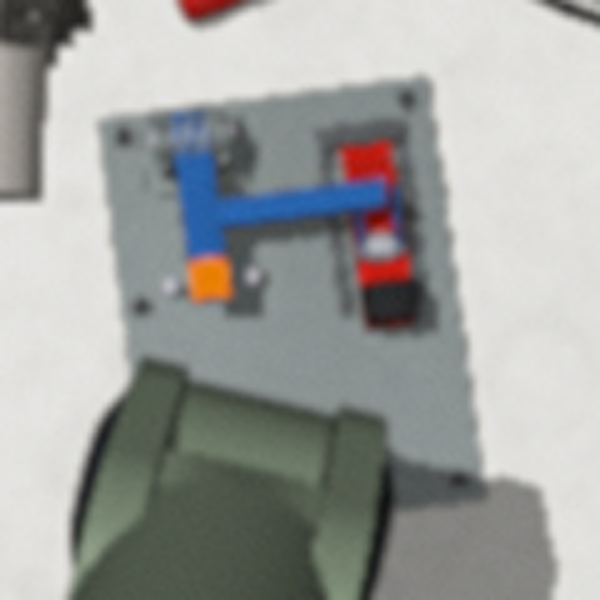

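View pics/g11.png

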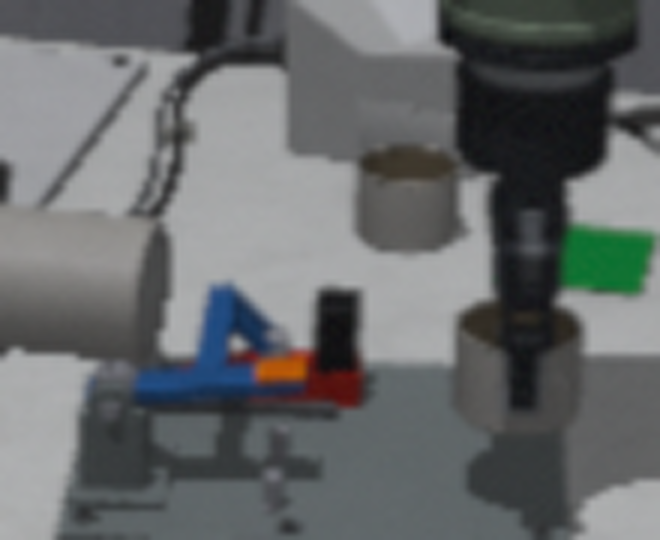

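```bash
python3 -m pendant '[[20,0,0,0],[18,0,0,0],[9.5,0,0,0],[0,0,0,0],[0,0,0,0]]'; python3 go.py 0 0 0; python3 -m pendant '[[0,0,15,0],[0,0,15,0],[0,0,15,0],[0,0,15,0],[0,0,15,0],[0,0,8,0],[0,0,0,0],[0,0,0,0]]'; python3 go.py 559.5 -128.3 17.5 99.2; python3 - <<'E'
from h import *
s=grab_frame("side");crop(s,"pics/g12.png",260,200,370,290,6)
E
```

```text
clock: 19.15
position: [0.4696, -0.1431, 0.0198]
tool_rot: [-0.471, 1.57, -0.311]
force: [-0.5, -0.6, -0.8]
grip_width: 0.0624
clk 19.15 p [ 469.6 -143.1   19.8] F [-0.5 -0.6 -0.8] w 62.4
toolx [ 0.001 -0.    -1.   ] yaw of tool y 99.1 q7 1.95
shift tool xyz [  19.5  215.9 -440.9]
clock: 20.15
position: [0.5508, -0.1299, 0.0192]
tool_rot: [3.107, 1.57, -3.016]
force: [-0.1, -1.3, -0.9]
grip_width: 0.0629
clk 20.15 p [ 550.8 -129.9   19.2] F [-0.1 -1.3 -0.9] w 62.9
toolx [-0.001 -0.    -1.   ] yaw of tool y 99.1 q7 1.91
shift tool xyz [1.7 0.2 8.9]
turn about tool x -0.1 world-yaw change 0.1
```

View pics/g12.png

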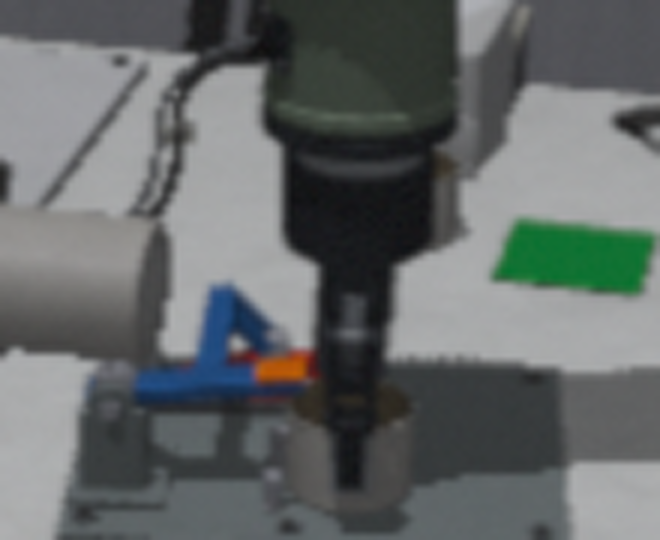

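```bash
python3 -m pendant '[[1,0,2,0],[0,0,2,0],[0,0,2,0],[0,0,0,0],[0,0,0,0]]'; python3 go.py 559.5 -128.3 17.5 99.2;  python3 -m pendant '[[0,0,1.5,0],[0,0,0,0],[0,0,0,0]]'; python3 go.py 559.5 -128.3 17.5 99.2
```

```text
clock: 20.82
position: [0.5572, -0.1288, 0.0183]
tool_rot: [3.129, 1.571, -2.995]
force: [0.7, 0.2, -1.3]
grip_width: 0.0629
clk 20.82 p [ 557.2 -128.8   18.3] F [ 0.7  0.2 -1.3] w 62.9
toolx [-0. -0. -1.] yaw of tool y 99.2 q7 1.90
shift tool xyz [0.8 0.1 2.4]
turn about tool x -0.0 world-yaw change 0.0
clock: 21.2
position: [0.5587, -0.1286, 0.0183]
tool_rot: [-2.837, 1.571, -2.677]
force: [-0.4, -0.1, -0.1]
grip_width: 0.0631
clk 21.20 p [ 558.7 -128.6   18.3] F [-0.4 -0.1 -0.1] w 63.1
toolx [-0. -0. -1.] yaw of tool y 99.2 q7 1.90
shift tool xyz [0.8 0.1 0.9]
turn about tool x -0.0 world-yaw change 0.0
```

```bash
python3 -m pendant '[[0,0,1,0],[0,0,0,0],[0,0,0,0]]'; python3 go.py;  python3 -m pendant '[[0,0,1,0],[0,0,0,0],[0,0,0,0]]'; python3 go.py 
```

```text
clock: 21.58
position: [0.5596, -0.1284, 0.0183]
tool_rot: [3.019, 1.571, -3.104]
force: [-0.9, -0.4, -1.1]
grip_width: 0.0624
clk 21.57 p [ 559.6 -128.4   18.3] F [-0.9 -0.4 -1.1] w 62.4
toolx [-0. -0. -1.] yaw of tool y 99.2 q7 1.90
clock: 21.95
position: [0.5599, -0.1282, 0.0181]
tool_rot: [2.898, 1.569, 3.058]
force: [-4.7, 0.1, -0.4]
grip_width: 0.0626
clk 21.95 p [ 559.9 -128.2   18.1] F [-4.7  0.1 -0.4] w 62.6
toolx [-0.002  0.    -1.   ] yaw of tool y 99.1 q7 1.90
```

```bash
python3 -m pendant '[[0.8,0,0,0],[0,0,0,0],[0,0,0,0]]'; python3 go.py;  python3 -m pendant '[[0,0,0,0],[0,0,0,0],[0,0,0,0],[0,0,0,0]]' 1; python3 -m pendant '[[-10,0,0,0],[-30,0,0,0],[-50,0,0,0],[-50,0,0,0],[0,0,0,0]]'; python3 -m pendant '[[0,0,-60,0],[0,0,-60,0],[0,-45,0,0],[0,-45,0,0],[0,0,0,0]]'; python3 - <<'E'
from h import *
s=grab_frame("side");crop(s,"pics/g13.png",260,200,370,290,6)
t=grab_frame("top");crop(t,"pics/g13t.png",270,170,390,290,5)
E
python3 go.py 577 -227.7 100 99.2
```

```text
clock: 22.32
position: [0.56, -0.1282, 0.0175]
tool_rot: [2.837, 1.569, 2.997]
force: [-6.5, 1.0, 5.4]
grip_width: 0.0628
clk 22.32 p [ 560.  -128.2   17.5] F [-6.5  1.   5.4] w 62.8
toolx [-0.001  0.    -1.   ] yaw of tool y 99.2 q7 1.90
clock: 22.82
position: [0.5608, -0.1283, 0.0175]
tool_rot: [-0.54, 1.571, -0.38]
force: [-0.3, -0.4, -0.5]
grip_width: 0.0853
clock: 23.45
position: [0.5625, -0.1287, 0.1619]
tool_rot: [-0.291, 1.564, -0.131]
force: [0.5, -0.5, -0.3]
grip_width: 0.0854
clock: 24.08
position: [0.4561, -0.2392, 0.1575]
tool_rot: [-1.688, 1.57, -1.533]
force: [-0.9, -0.3, 0.5]
grip_width: 0.0857
clk 24.18 p [ 456.1 -236.1  157.3] F [-0.6  1.2  0.8] w 85.4
toolx [-0.001  0.    -1.   ] yaw of tool y 99.1 q7 2.14
shift tool xyz [ 57.2 -10.9 120.7]
turn about tool x -0.1 world-yaw change 0.1
```

View pics/g13t.png

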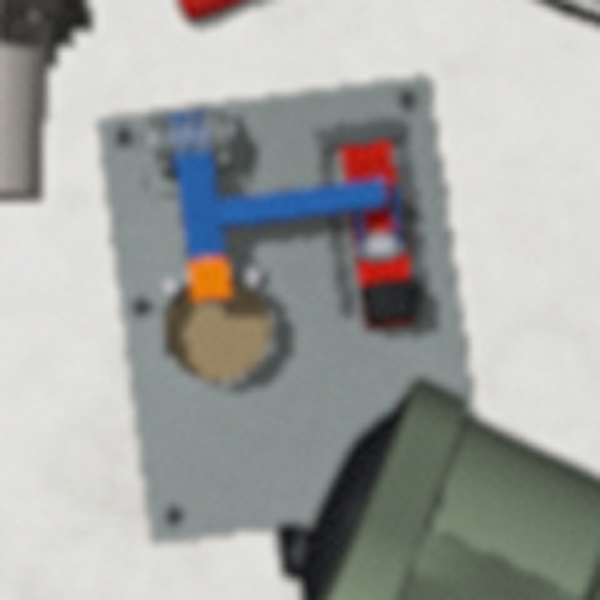

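View pics/g13.png

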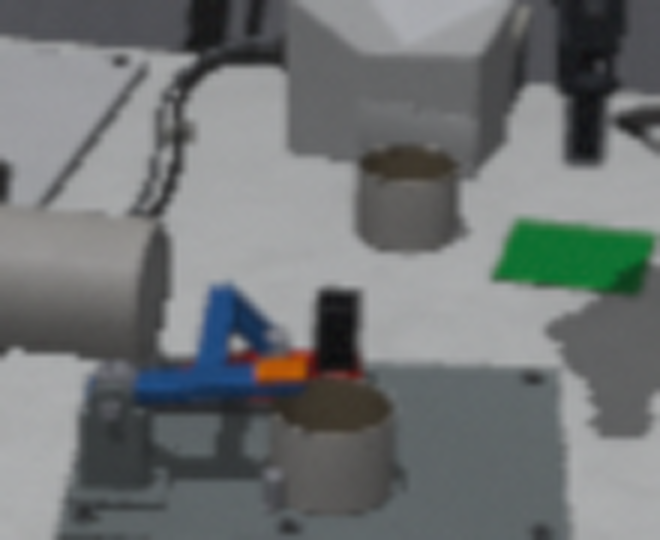

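```bash
python3 -m pendant '[[0,-11,40,0],[0,0,40,0],[0,0,41,0],[30,0,0,0],[20,0,0,0],[0,0,0,0],[0,0,0,0]]' 0.1; python3 go.py 577 -227.7 27.5 99.2;python3 - <<'E'
from h import *
s=grab_frame("side");crop(s,"pics/g14.png",260,190,370,280,6)
t=grab_frame("top");crop(t,"pics/g14t.png",270,170,390,290,5)
E
```

```text
clock: 25.05
position: [0.5781, -0.2273, 0.1084]
tool_rot: [-0.247, 1.57, -0.087]
force: [-0.1, -0.4, 0.5]
grip_width: 0.0471
clk 25.05 p [ 578.1 -227.3  108.4] F [-0.1 -0.4  0.5] w 47.1
toolx [ 0.001 -0.    -1.   ] yaw of tool y 99.2 q7 2.07
shift tool xyz [80.9 -0.2 -1.2]
turn about tool x -0.0 world-yaw change 0.0
```

View pics/g14t.png

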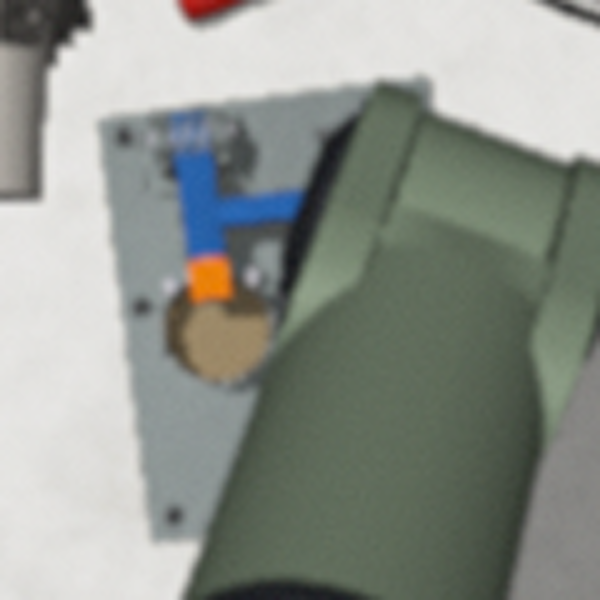

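View pics/g14.png

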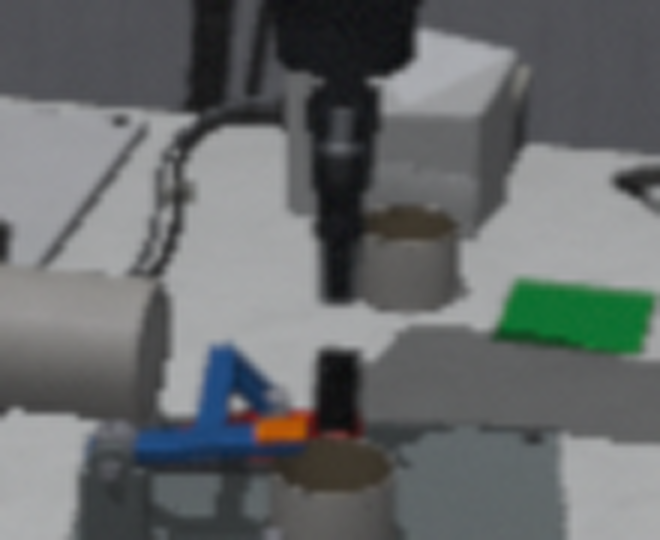

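```bash
python3 -m pendant '[[30,0,-1,0],[25,0,0,0],[18,0,0,0],[6,0,0,0],[0,0,0,0],[0,0,0,0]]'; python3 go.py; python3 -m pendant '[[0,0,0,0],[0,0,0,0],[0,0,0,0],[0,0,0,0]]' -1 60; python3 go.py
```

```text
clock: 25.9
position: [0.5772, -0.2281, 0.0294]
tool_rot: [-0.484, 1.57, -0.324]
force: [-0.4, -0.4, 1.8]
grip_width: 0.0468
clk 25.90 p [ 577.2 -228.1   29.4] F [-0.4 -0.4  1.8] w 46.8
toolx [ 0.001 -0.    -1.   ] yaw of tool y 99.2 q7 2.07
clock: 26.4
position: [0.5771, -0.228, 0.0293]
tool_rot: [-0.418, 1.57, -0.258]
force: [-1.7, 1.7, 6.1]
grip_width: 0.0294
clk 26.40 p [ 577.1 -228.    29.3] F [-1.7  1.7  6.1] w 29.4
toolx [ 0.001 -0.    -1.   ] yaw of tool y 99.2 q7 2.07
```

Gripped gently. Draw it straight back 112 mm.

```bash
python3 -m pendant '[[0,0,-8,0],[0,0,-12,0],[0,0,-14,0],[0,0,-14,0],[0,0,-14,0],[0,0,-14,0],[0,0,-14,0],[0,0,-14,0],[0,0,-10,0],[0,0,0,0],[0,0,0,0]]'; python3 go.py; python3 - <<'E'
from h import *
s=grab_frame("side");crop(s,"pics/g15.png",260,190,370,280,6)
t=grab_frame("top");crop(t,"pics/g15t.png",270,170,390,290,5)
E
```

```text
clock: 27.78
position: [0.4636, -0.2467, 0.0292]
tool_rot: [-1.821, 1.57, -1.662]
force: [-3.4, -0.5, 15.9]
grip_width: 0.0296
clk 27.77 p [ 463.6 -246.7   29.2] F [-3.4 -0.5 15.9] w 29.6
toolx [-0.    -0.001 -1.   ] yaw of tool y 99.1 q7 2.16
```

View pics/g15t.png

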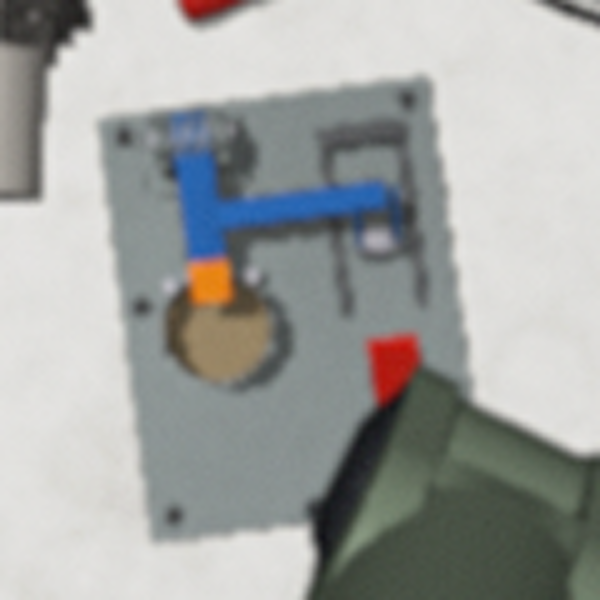

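View pics/g15.png

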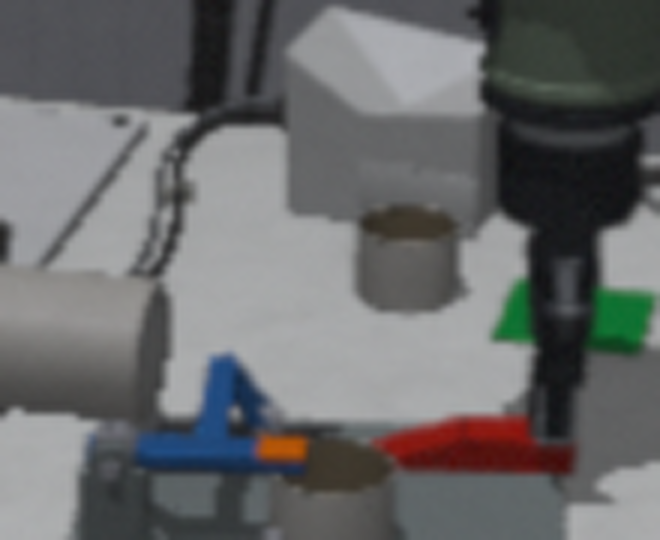

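```bash
python3 -m pendant '[[-20,0,0,0],[-30,0,0,0],[-40,0,0,0],[0,0,0,0]]'; python3 go.py 489 119 119 116.6
```

```text
clock: 28.38
position: [0.4648, -0.2467, 0.1208]
tool_rot: [-0.588, 1.567, -0.428]
force: [0.7, -1.5, -3.5]
grip_width: 0.0295
clk 28.38 p [ 464.8 -246.7  120.8] F [ 0.7 -1.5 -3.5] w 29.5
toolx [ 0.003 -0.002 -1.   ] yaw of tool y 99.1 q7 2.15
shift tool xyz [  1.3 357.3  81.9]
turn about tool x -17.5 world-yaw change 17.5
```

```bash
python3 -m pendant '[[0,40,8,0],[0,45,10,0],[0,45,10,0],[0,46,11,0],[0,46,11,0],[0,46,11,0],[0,46,11,0],[0,43,10,0],[0,0,0,-8.7],[0,0,0,-8.7],[0,0,0,0]]'; python3 -m pendant '[[35,0,0,0],[35,0,0,0],[20,0,0,0],[6,0,0,0],[0,0,0,0],[0,0,0,0]]'; python3 go.py 489 119 22 116.6; python3 - <<'E'
from h import *
s=grab_frame("side");crop(s,"pics/g16.png",270,250,370,350,6)
E
```

```text
clock: 29.75
position: [0.4877, 0.119, 0.1177]
tool_rot: [2.868, 1.569, -2.953]
force: [0.1, 0.4, -1.5]
grip_width: 0.0295
clock: 30.5
position: [0.4886, 0.1194, 0.023]
tool_rot: [-0.316, 1.57, 0.146]
force: [0.0, 0.3, -1.7]
grip_width: 0.0291
clk 30.50 p [488.6 119.4  23. ] F [ 0.   0.3 -1.7] w 29.1
toolx [ 0.001  0.    -1.   ] yaw of tool y 116.5 q7 1.65
shift tool xyz [ 1.  -0.5  0.2]
turn about tool x -0.1 world-yaw change 0.1
```

View pics/g16.png

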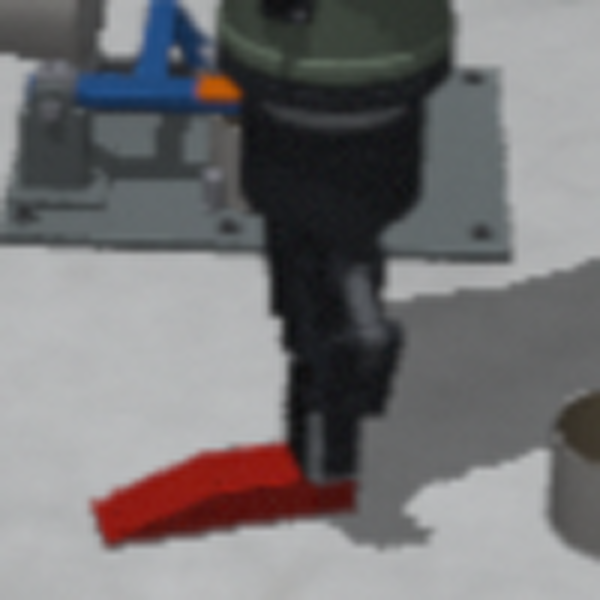

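Wedge is ~1–2 mm above the worktop, thin end at crop (100,540). Lower 1 mm, release, retreat upward.

```bash
python3 -m pendant '[[1,0,0,0],[0,0,0,0],[0,0,0,0]]'; python3 -m pendant '[[0,0,0,0],[0,0,0,0],[0,0,0,0],[0,0,0,0]]' 1; python3 -m pendant '[[-20,0,0,0],[-40,0,0,0],[-60,0,0,0],[-40,0,0,0],[0,0,0,0]]'; python3 -m pendant '[[0,40,-10,0],[0,50,-20,0],[0,50,-20,0],[0,50,-20,0],[0,50,0,0],[0,0,0,0],[0,0,0,0]]'; python3 go.py; python3 - <<'E'
from h import *
s=grab_frame("side");crop(s,"pics/g17.png",260,200,400,340,4.2);np.save("s1.npy",s,allow_pickle=True)
t=grab_frame("top");crop(t,"pics/g17t.png",200,170,380,290,4.4);np.save("t1.npy",t,allow_pickle=True)
E
```

```text
clock: 30.92
position: [0.4884, 0.1194, 0.0216]
tool_rot: [-0.426, 1.571, 0.037]
force: [-0.1, 0.8, -3.0]
grip_width: 0.0295
clock: 31.42
position: [0.4884, 0.1194, 0.0215]
tool_rot: [-0.818, 1.571, -0.354]
force: [0.5, 0.6, 0.5]
grip_width: 0.0851
clock: 32.05
position: [0.4897, 0.1197, 0.1843]
tool_rot: [-0.134, 1.566, 0.329]
force: [-0.5, -0.8, -0.1]
grip_width: 0.0855
clock: 32.92
position: [0.3183, 0.3023, 0.1809]
tool_rot: [-2.597, 1.57, -2.133]
force: [0.7, 0.4, 0.4]
grip_width: 0.0854
clk 32.92 p [318.3 302.3 180.9] F [0.7 0.4 0.4] w 85.4
toolx [-0.001 -0.001 -1.   ] yaw of tool y 116.6 q7 1.09
```

View pics/g17t.png

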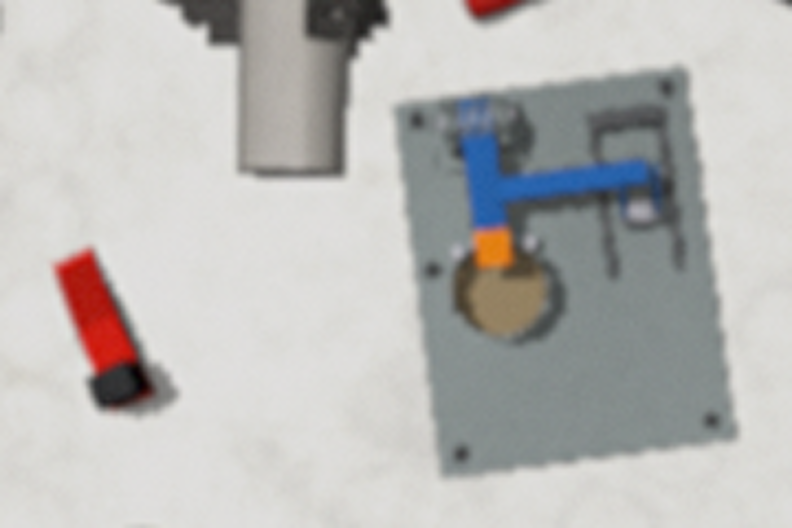

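View pics/g17.png

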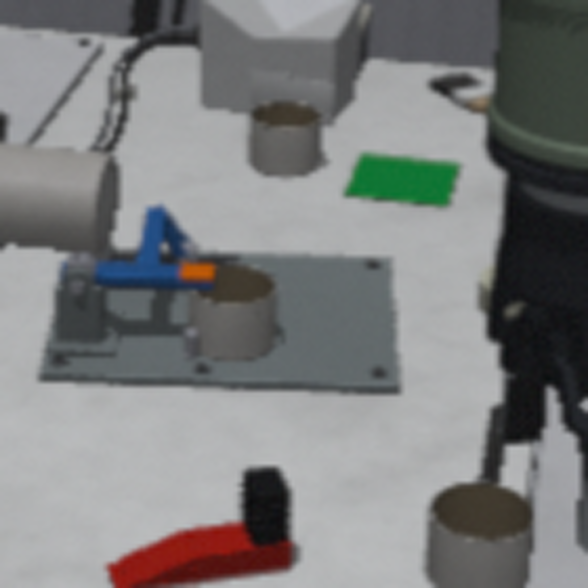

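```bash
python3 - <<'E'
from h import *
t=np.load("t1.npy",allow_pickle=True).item();s=np.load("s1.npy",allow_pickle=True).item()
o=np.array([.566,-.1728]);a=np.radians(9.17);ex=np.array([np.cos(a),np.sin(a)]);ey=np.array([-ex[1],ex[0]])
c=o+.0008*ex+.045*ey; b=np.linspace(0,2*np.pi,60)
for f,oo,k in((t,[200,170],4.4),(s,[260,200],4.2)):
  q=np.vstack([(proj(f,np.c_[c[0]+.032*np.cos(b),c[1]+.032*np.sin(b),0*b+z])-oo+.5)*k for z in(.008,.055)]); print(q.min(0).round(),q.max(0).round())
# compare with before for other objects
t0=np.load("t0.npy",allow_pickle=True).item()
d=np.abs(t["img"].astype(int)-t0["img"]).sum(2)>60
print([(x[0],x[1]) for x in comps(d,20)])
E
```

```text
[450. 238.] [549. 337.]
[191. 264.] [280. 363.]
[(np.int32(26), array([347.65, 220.19])), (np.int32(378), array([315.36, 237.61])), (np.int32(462), array([424.9 , 269.53])), (np.int32(21), array([211.14, 306.76])), (np.int32(630), array([137.77, 322.86])), (np.int32(904), array([ 87.85, 327.62])), (np.int32(4686), array([ 51.22, 380.59])), (np.int32(81), array([248.36, 349.41])), (np.int32(3181), array([242.47, 430.93])), (np.int32(1705), array([290.4 , 388.45])), (np.int32(241), array([103.66, 421.78])), (np.int32(1974), array([ 68.9 , 456.33])), (np.int32(40), array([119.75, 453.25])), (np.int32(161), array([311.55, 462.12])), (np.int32(46), array([207.74, 460.74])), (np.int32(117), array([166.64, 474.16])), (np.int32(25), array([214.04, 475.56]))]
```

```bash
python3 -c "
from workcell import job_done
print(job_done())"
```

```text
the job is handed in; nothing more can be done
None
```

The cup is clamped in the fixture and the job is handed in, at about 33 s of the 72 s allowed. No verdict was reported.

**What I did:**
- I carried the red wedge into the channel and pushed it until it stopped. The grip stopped within 1 mm of the calculated home position, and the push force climbed to about 22 N because I pressed on slightly past the stop.
- I released the wedge. I then carried the cup onto the plate and slid it under the raised arm until it met the stop pins, with about 5 N of push and no sideways force.
- I released the cup and drew the wedge straight out. I set the wedge back on the bare worktop near where it started and moved the gripper clear.

**Last checks (pictures only):**
- The cup stands upright against both pins. Its outline is within about 2 mm of where a seated cup should appear, about the same offset I saw for the pins, so it is most likely calibration error.
- The blue arm's orange cap rests over the cup's rear rim. I could not measure the arm angle or the clamping force.
- The wedge stands level, well clear of the plate and mat.
- In the top view, bystanders the robot did not cover show no movement. One small unexplained change showed up beside the front cup, which I took to be the gripper or its shadow and did not check further.

**What went less than ideally:**
- As I gripped and pushed the wedge, the fingers pressed it down with up to 47 N at the wrist. I eased this off before the final push.
- I moved in the wrong direction once above the mat, at height and without touching anything, and corrected it.

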